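# Strip the retaining rings from a roller block

### The job

The roller block is to be stripped: with the pick under the end of each retaining ring, lift that end out of its groove until the ring rests up on the red keeper; leave the rings alone with the fingers until then. Stand the toppled blue tub upright on the table, put every ring into it with the fingers, and lay the pick back in its rest, lying level in both saddles. Do not knock over the reel of wire or the small pot.

Things in the scene. Friction and masses are not known exactly. Their poses are not given: they have to be found in the camera images.
- tub_mid (a point): Open blue plastic parts tub, a box 80 mm (its x) x 70 mm (its y; white stripe on these two faces) x 52 mm high (its z, bottom to mouth), walls 3 mm, about 0.12 kg. Point: centre of the box; z points out of the mouth. It starts toppled on a 70 x 52 mm face, 80 mm tall, mouth to the left (+y) within 0.35 rad.
- tub: The whole tub; origin at the centre of its bottom, axes as tub_mid. It does not roll. Pushed with shut fingers against its upper edge from the mouth's side, it tips over its bottom edge on to its bottom and comes to stand about 66 mm farther along.
- block: Fixed roller block: grey plate 86 (x) x 236 (y) x 12 mm with three round aluminium bosses in a row, 67 mm in diameter, 63 mm high, 72 mm apart. Origin under its centre; x points from the robot's side into the block. Each boss has a bore with a retaining ring in a groove at the top, and a slot cut through its -x side.
- seat1 (a point): Left bore: centre of a ring lying in its groove (z = 60.5 mm), axes of the block. The ring lies on a shoulder (z = 58 mm) inside a rim (z = 63 mm) with 1 mm of play. The slot on the -x side is 24 mm wide (18 mm near the bore); slot floor and bore floor lie at z = 46 mm, so 12 mm are free under the ring's end, and the bore within the ring is open.
- seat2 (a point): Middle bore: the same point. In each bore a brass stop pin, 64 mm high, stands in the ring's gap, so that the ring turns 13 degrees at most.
- seat3 (a point): Right bore: the same point.
- keeper1 (a joint): Red sprung keeper tab over the left ring, 12 mm wide, at 130 degrees from the bore's +x towards +y, reaching 3 mm over the ring's edge. 0: flat, 1 mm above the seated ring; it swings up (to 1.4 rad, about 1 to 3 N) as the ring's slot end is lifted 10 to 12 mm (15 is safe), then snaps back beneath: the ring now rests tilted on it, slot end about 6 mm up.
- keeper2 (a joint): The same for the middle ring. A stiffer grey tab like it, straight across each bore (at -50 degrees), holds the ring's far side down while the end is lifted; it gives way upwards (3 to 6 N) when the ring is lifted right out with the fingers.
- keeper3 (a joint): The same for the right ring.
- ring1_mid (a point): Dark steel split ring of the left bore (may be absent): outer diameter 48 mm, inner 32 mm (8 mm wide), 5 mm thick, 30 g. Point: its centre, half-way up; z is its axis; axes as the seat's at the start. Material from -115 degrees through +x and +y to 200 degrees (+x towards +y positive); the rest is the gap.
- ring1_end (a point): Middle of the section near one end of the left ring, 20 mm from its centre along its -x: above the slot, where the pick goes under; once raised, the ring can be pinched here across its 8 mm width (along its x).
- ring1: The whole left ring; origin 2.5 mm below its centre, axes as ring1_mid.
- ring2_mid (a point): The same for the ring of the middle bore (may be absent).
- ring2_end (a point): Middle of the section near one end of the middle ring, 20 mm from its centre along its -x: above the slot, where the pick goes under; once raised, the ring can be pinched here across its 8 mm width (along its x).
- ring2: The whole middle ring; origin 2.5 mm below its centre, axes as ring2_mid.
- ring3_mid (a point): The same for the ring of the right bore (may be absent).
- ring3_end (a point): Middle of the section near one end of the right ring, 20 mm from its centre along its -x: above the slot, where the pick goes under; once raised, the ring can be pinched here across its 8 mm width (along its x).
- ring3: The whole right ring; origin 2.5 mm below its centre, axes as ring3_mid.
- pick_mid (a point): Pick: orange square handle 80 x 14 x 14 mm with black bands, then a straight steel shank 5 mm thick, 4 mm at the blunt tip, all on one axis; about 60 g. Point: centre of the handle, where to hold it; x runs along the handle to the tip.
- pick_tip (a point): Very end of the pick's tip, 95 mm from the handle's centre along its x.
- pick: The whole pick; origin 7 mm below the handle's centre as built, axes as pick_mid.
- rest_mid (a point): Fixed rest of the pick: two black saddles (each 12 mm long) 60 mm apart, floors at z = 20 mm, cheeks 26.5 mm high and 27 mm apart, on a plate 4 mm thick. Point: where the handle's centre belongs (z = 27 mm); x runs along the rest, the way the tip points at the start. Between the saddles the fingers have room.
- reel: Bystander: reel of wire, 63 x 61 x 60 mm, standing; origin under its centre.
- paste_pot: Bystander: small pot with a dark lid, diameter 42 mm, 30 mm high; origin under its centre.

How it is judged:
By the outcome, as a careful person would: the job done as asked, in the order asked, and still so for the second after the job is handed in, with the robot touching nothing.
Of ring1, ring2, ring3 only 2 to 3 are there at a start; the rules pass over those that are not, and their reading is None.
At some moment in a run one of tub, pick may be knocked a few centimetres aside while the robot is not near it.
Once in a run the grip may slacken for a moment while it holds something.
It also fails if it takes over 210 s, if anything falls off the work surface, if the arm or the gripper's body presses on something with over 40 N, if the wrist force passes 120 N, or if a joint passes its speed limit or range.

### The arm

A 6-joint arm with a two-finger parallel gripper is mounted at the origin on a cart in front of the work surface, level with it; the furniture and walls round the work are solid. World frame = base frame: x ahead of the robot, y to its left, z up, the work surface at z = 0. Lengths are in m, angles in rad, forces in N, time in s.
With the tool pointing down it reaches from about 0.25 to 0.775 m from the base axis. Payload 4 kg.
Tool frame: the origin (TCP) lies at the very end of the fingers, on their centre line; the grasp point (between the pads) lies 19 mm behind it (manip.grasp_offset is the distance from the TCP to the grasp point, in m); z points along the fingers, y is the line along which they close (so a half turn about z gives the same grasp; the last joint's range is limited). The gripper opens to 94 mm and grips with 3 to 60 N. Pads are 16 mm wide; open, the fingers measure 119 mm over their backs; the gripper's body (75 mm by 177 mm) begins 78 mm behind the grasp point.
Start: joints at [-1.337, 0.087, 1.371, -0, 1.684, -0.103], TCP at [0.182, -0.519, 0.206] pointing down, gripper open.
Joint ranges: [-3.1, 3.1], [-0.76, 2.03], [0.27, 2.55], [-1.08, 4.22], [0.17, 2.65], [-2.57, 2.57]. Speed limits (rad/s): [2.79, 2.79, 3.14, 3.14, 3.14, 3.14].

### API

Orientations are given as a rotation vector (axis times angle).
In Python, from plant import manip gives the robot as it stands.
- The arm moves only by the tool send_rows, never from a script. Its argument "motion" is one flat list of numbers, 7 for each row, row after row: the shift along the tool's x, y, z in m, then the turn, a rotation vector about the tool's x, y, z in degrees, then the opening in per cent of the stroke, from 0 (shut) to 100 (fully open). In form: [tx, ty, tz, wx, wy, wz, fingers, tx, ty, tz, wx, wy, wz, fingers, ...]. A call has 1 to 20 rows; each row is the pose to reach, as a shift and turn from the pose commanded when the call began, along the tool's axes at that moment; what a row does not reach only later rows make up. A row lasts 1/8 s, in which the tool goes at most 62.5 mm and 10.7 degrees, less where a joint would pass 70% of its speed; a pose out of reach is approached as far as the arm can. A call with a gripper value outside its range is refused whole. The fingers move at their own pace and stop on an object; "squeeze" is the grip in N (left out, the last holds). Time passes only in rows, so rows that repeat a pose let the fingers close. It gives the time, the measured TCP pose, the force, the opening and the grip force at its end, in the units of the state.
- manip.observe(): the state, without advancing time (a new reading comes with each control period).
- manip.snapshot(name): name is "scene" or "top" or "wrist"; returns (picture, depth): 400x640x3 uint8, red, green, blue; 400x640 float32, m along the optical axis (not along the pixel's ray), 0 where there is no reading.
- manip.camera_model(name): a dict with "camera_matrix" (3x3 intrinsics, pixels), "R" (3x3) and "t" (3): a world point X has camera coordinates R X + t. Camera axes: x right, y down, z forward; pixel columns grow to the right and rows downward; lengths in m; the calibration is good to about 2 mm. A picture is of the moment at which its call begins: read the wrist's pose just before it. camera_model takes no time and is no camera call; for the wrist camera it gives the pose at the moment of the call.
- manip.finish_job(): hands the job in; it is judged then, once.
The state is a dict: "clock": time; "joint_pos": joint angles; "qd": joint speeds; "joint_efforts": joint torques, N m; "ee_pos": TCP position; "ee_rot": TCP orientation; "contact_force": force on the tool from outside, world axes, zero at the start; "wrist_torque": the same for the moment, N m; "opening": opening from 0.0 (shut) to 1.0 (fully open); "grasp_force": force on a finger pad.
Only numpy, scipy, OpenCV 4.12 (cv2) and the standard library are available. Lean on these libraries where they do the work, as an engineer would, in place of code of your own. Each camera call takes 0.05 s, during which the arm holds its last target. There are 200 camera calls.

## Working session

There is one attempt and no reset: what is moved stays moved. The work goes in short steps, Python scripts to look and compute and a tool call to move; the robot and the scene stay as the last step left them, time stands still between calls to the robot, and variables do not carry over. Pictures are saved under pics/ and viewed, at most 14 in all, crops included, and the job is handed in when it is done.

Besides the shell and the picture viewer there is one more tool, called after "Call:" as name(argument=value, ...) on one line, values as JSON. send_rows: Moves the arm, as the interface text tells. Its arguments: {"type":"object","properties":{"motion":{"type":"array","items":{"type":"number"}},"squeeze":{"type":"number"}},"required":["motion"]}

```bash
ls; mkdir -p pics; python3 - <<'E'
from plant import manip
import numpy as np, cv2
o=manip.observe(); print(o['clock'],o['ee_pos'],o['ee_rot'],o['opening'],manip.grasp_offset)
for n in ("scene","top"):
    im,d=manip.snapshot(n); cv2.imwrite(f'pics/{n}0.png',im[:,:,::-1]); np.savez(f'pics/{n}0.npz',im=im,d=d)
    c=manip.camera_model(n); print(n,c)
E
```

```text
pics
0.0 [ 0.18162971 -0.51857879  0.20432865] [-3.09504259e+00 -5.26230015e-01  2.59802194e-04] 1.0017318115800264 0.0188
scene {'camera_matrix': array([[435.83584438,   0.        , 319.2367785 ],
       [  0.        , 435.83584438, 189.11105619],
       [  0.        ,   0.        ,   1.        ]]), 'R': array([[ 0.71656092, -0.69713527, -0.02329953],
       [-0.39619032, -0.3792839 , -0.83616802],
       [ 0.57408508,  0.60839637, -0.54797826]]), 't': array([-0.51457949,  0.17602904,  0.9854983 ])}
top {'camera_matrix': array([[486.07771249,   0.        , 319.69513601],
       [  0.        , 486.07771249, 205.98403554],
       [  0.        ,   0.        ,   1.        ]]), 'R': array([[ 0.00270332, -0.99987616,  0.01550371],
       [-0.99105067, -0.00474794, -0.13340176],
       [ 0.13345885, -0.01500433, -0.99094077]]), 't': array([-0.21071773,  0.50576533,  1.06432426])}
```

View pics/scene0.png

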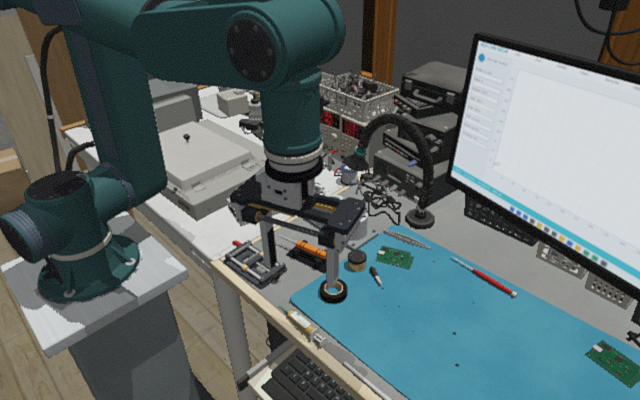

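View pics/top0.png

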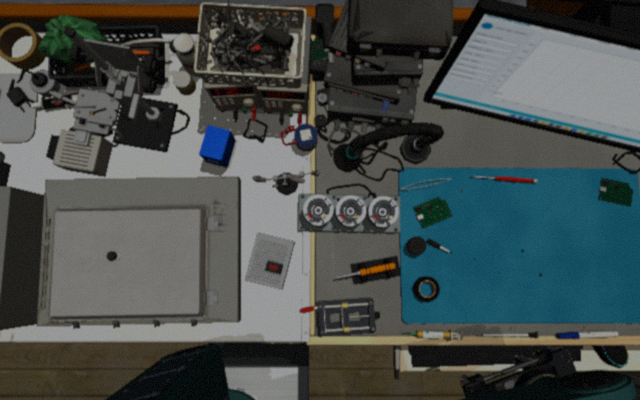

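```bash
cat > h.py <<'E'
import numpy as np, cv2
from scipy.spatial.transform import Rotation as R
def world(c,d):
    K=c['camera_matrix'];v,u=np.mgrid[:d.shape[0],:d.shape[1]]
    P=np.stack([(u-K[0,2])/K[0,0]*d,(v-K[1,2])/K[1,1]*d,d],-1)
    return (P-c['t'])@c['R']
def proj(c,X):
    p=(np.atleast_2d(X)@c['R'].T+c['t'])@c['camera_matrix'].T
    return p[:,:2]/p[:,2:]
def snap(manip,n):
    c=manip.camera_model(n); im,d=manip.snapshot(n); return c,im,d,world(c,d)
E
python3 - <<'E'
from h import *
from plant import manip
z=np.load('pics/top0.npz');W=world(manip.camera_model('top'),z['d'])
im=z['im']
cv2.imwrite('pics/crop0.png',cv2.resize(im[110:310,190:450,::-1],None,fx=3,fy=3,interpolation=cv2.INTER_CUBIC))
for u,v in [(217,147),(225,140),(306,137),(319,210),(350,210),(382,210),(415,246),(426,279),(310,228),(390,200),(355,273),(385,268),(340,276),(285,183),(426,288)]: print(u,v,W[v,u].round(3))
E
```

```text
217 147 [0.63  0.018 0.081]
225 140 [0.646 0.001 0.081]
306 137 [ 0.662 -0.177  0.052]
319 210 [ 0.495 -0.207  0.052]
350 210 [ 0.496 -0.276  0.048]
382 210 [ 0.497 -0.348  0.047]
415 246 [ 0.417 -0.423  0.036]
426 279 [ 0.344 -0.449  0.021]
310 228 [ 0.459 -0.187  0.011]
390 200 [ 0.516 -0.363  0.071]
355 273 [ 0.357 -0.288  0.032]
385 268 [ 0.368 -0.355  0.036]
340 276 [ 0.35  -0.254  0.034]
285 183 [ 0.547 -0.133  0.098]
426 288 [ 0.323 -0.452  0.009]
```

View pics/crop0.png

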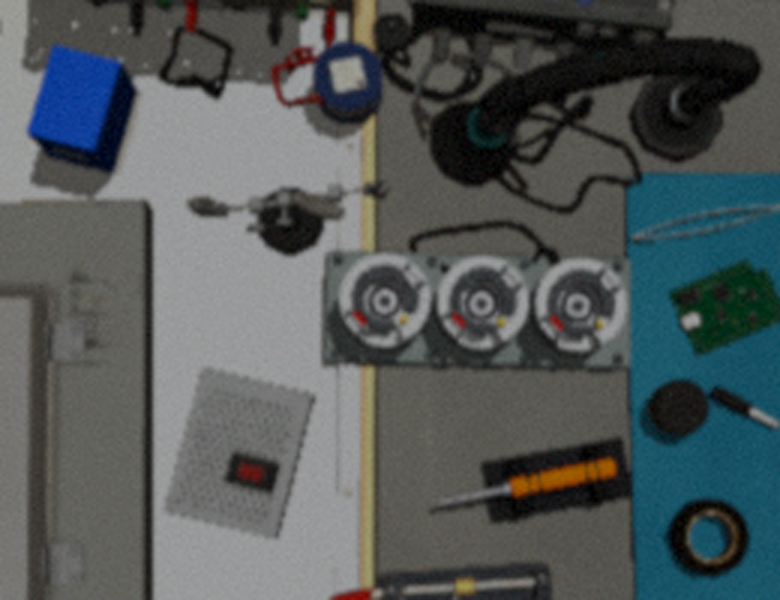

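```bash
cat >> h.py <<'E'
def down(yaw_y):  # tool pointing down, tool y at world yaw (deg)
    a=np.deg2rad(yaw_y); y=np.array([np.cos(a),np.sin(a),0]); z=np.array([0,0,-1.])
    return R.from_matrix(np.stack([np.cross(y,z),y,z],1))
def rel(o,p,Rt=None):
    R0=R.from_rotvec(o['ee_rot']); t=R0.inv().apply(np.array(p)-o['ee_pos'])
    w=(R0.inv()*Rt).as_rotvec(degrees=True) if Rt is not None else np.zeros(3)
    return np.round(t,4).tolist(),np.round(w,2).tolist()
E
python3 - <<'E'
from h import *
from plant import manip
o=manip.observe()
c=manip.camera_model('wrist'); R0=R.from_rotvec(o['ee_rot']).as_matrix()
C=-c['R'].T@c['t']; print('cam in tool',R0.T@(C-o['ee_pos']),(R0.T@c['R'].T).round(2),c['camera_matrix'][0])
print(rel(o,[.182,-.519,.3]), rel(o,[.40,-.28,.32],down(0)))
z=np.load('pics/top0.npz');W=world(manip.camera_model('top'),z['d'])
h=W[60:180,190:320,2]; print(h[::8,::8].round(2))
E
```

```text
cam in tool [ 7.59736418e-02  1.21239267e-04 -1.79234955e-01] [[-0.   -0.96 -0.26]
 [ 1.   -0.   -0.  ]
 [ 0.   -0.26  0.96]] [333.79215947   0.         317.43266691]
([0.0002, 0.0003, -0.0956], [0.0, 0.0, 0.0]) ([0.285, -0.1533, -0.1152], [-0.09, -0.08, -70.7])
[[ 0.08  0.21  0.16  0.16  0.22  0.21  0.19  0.21  0.21  0.21  0.23  0.2
   0.22  0.16  0.23  0.09  0.09]
 [ 0.04  0.21  0.16  0.15  0.16  0.17  0.19  0.18  0.2   0.16  0.16  0.16
   0.21  0.16  0.22  0.06  0.06]
 [ 0.05  0.    0.2   0.2   0.21  0.21  0.21  0.21  0.22  0.22  0.22  0.22
   0.22  0.22  0.15 -0.    0.03]
 [ 0.04  0.    0.16  0.15  0.15  0.16  0.16  0.16  0.16  0.17  0.17  0.17
   0.18  0.18  0.16  0.   -0.  ]
 [ 0.01 -0.    0.    0.12  0.12  0.11  0.11  0.11  0.11  0.13  0.13  0.14
   0.14  0.14  0.15 -0.    0.03]
 [ 0.    0.    0.    0.08  0.08  0.08  0.07  0.08  0.06  0.09  0.09  0.09
   0.1   0.1   0.1  -0.    0.03]
 [ 0.   -0.    0.01  0.    0.03  0.02  0.02  0.03  0.03  0.    0.04  0.04
   0.04  0.08  0.05 -0.    0.  ]
 [ 0.    0.    0.   -0.   -0.   -0.    0.    0.    0.03  0.    0.    0.01
   0.    0.    0.    0.    0.02]
 [-0.    0.   -0.    0.    0.    0.   -0.    0.    0.    0.   -0.   -0.
   0.   -0.    0.04  0.05  0.01]
 [-0.   -0.    0.08  0.08  0.08  0.07  0.    0.01  0.    0.   -0.   -0.
   0.01  0.05  0.05  0.05  0.02]
 [ 0.    0.    0.08  0.09  0.08  0.05  0.    0.    0.    0.01  0.01  0.01
   0.   -0.    0.05  0.05 -0.  ]
 [ 0.   -0.    0.08  0.08  0.08  0.02 -0.   -0.   -0.    0.    0.   -0.
   0.    0.    0.    0.01 -0.  ]
 [ 0.   -0.    0.08  0.08  0.08  0.01  0.    0.    0.    0.    0.01  0.
   0.    0.    0.    0.    0.  ]
 [ 0.01 -0.    0.01 -0.    0.03  0.    0.   -0.   -0.    0.   -0.    0.
  -0.   -0.    0.   -0.    0.01]
 [-0.    0.   -0.    0.    0.   -0.    0.    0.    0.   -0.    0.    0.
   0.01  0.    0.1   0.09  0.12]]
```

Call:
send_rows(motion=[0, 0, -0.06, 0, 0, 0, 100, 0.05, -0.03, -0.1, 0, 0, -10, 100, 0.1, -0.06, -0.1, 0, 0, -20, 100, 0.15, -0.09, -0.1, 0, 0, -30, 100, 0.2, -0.12, -0.1, 0, 0, -40, 100, 0.25, -0.14, -0.1, 0, 0, -50, 100, 0.27, -0.15, -0.1, 0, 0, -60, 100, 0.27, -0.15, -0.1, 0, 0, -70.7, 100, 0.27, -0.15, -0.1, 0, 0, -70.7, 100, 0.27, -0.15, -0.1, 0, 0, -70.7, 100, 0.27, -0.15, -0.1, 0, 0, -70.7, 100, 0.27, -0.15, -0.1, 0, 0, -70.7, 100, 0.27, -0.15, -0.1, 0, 0, -70.7, 100])

```text
clock: 1.72
ee_pos: [0.3869, -0.2885, 0.3055]
ee_rot: [2.222, 2.22, -0.0]
contact_force: [0.3, -0.1, 1.4]
opening: 1.003
grasp_force: 0.0
```

```bash
python3 - <<'E'
from h import *
from plant import manip
o=manip.observe(); print(o['clock'],o['ee_pos'],o['joint_pos'].round(2) if hasattr(o['joint_pos'],'round') else o['joint_pos'])
c,im,d,W=snap(manip,'wrist')
cv2.imwrite('pics/w1.png',im[:,:,::-1]); np.savez('pics/w1.npz',im=im,d=d,W=W,K=c['camera_matrix'],R=c['R'],t=c['t'])
E
```

```text
1.725 [ 0.38691865 -0.28848435  0.30553315] [-0.76 -0.06  1.32 -0.    1.88 -0.76]
```

View pics/w1.png

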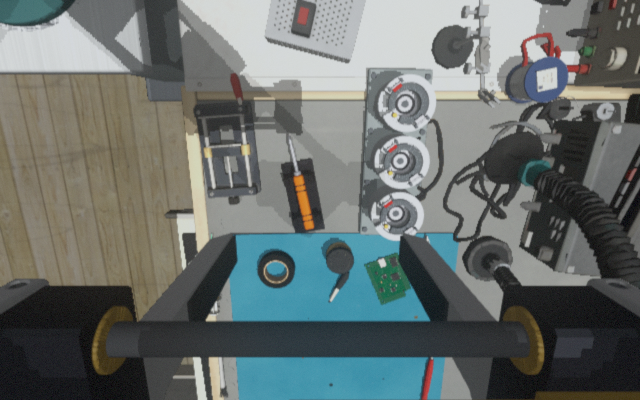

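```bash
python3 - <<'E'
from h import *
z=np.load('pics/w1.npz');im=z['im'];W=z['W']
a=cv2.resize(im[60:240,355:440,::-1],None,fx=3.3,fy=3.3,interpolation=cv2.INTER_CUBIC)
b=cv2.resize(im[120:240,270:330,::-1],(297,594),interpolation=cv2.INTER_CUBIC)
cv2.imwrite('pics/w1c.png',np.hstack([a,b]))
# boss top: points z 55..72 in the region
m=(W[...,2]>.06)&(W[...,2]<.07); m[:,:360]=0;m[:,445:]=0;m[:60]=0;m[245:]=0
n,l,s,cc=cv2.connectedComponentsWithStats(m.astype(np.uint8))
for i in range(1,n):
    if s[i,4]>60:
        P=W[l==i];(c,r)=cv2.minEnclosingCircle((P[:,:2]*1000).astype(np.float32)); print(s[i],np.median(P,0).round(4),np.array(c).round(1),round(r,1))
hsv=cv2.cvtColor(im,cv2.COLOR_RGB2HSV)
o=(hsv[...,0]<20)&(hsv[...,1]>160)&(hsv[...,2]>100);o[:120]=0;o[240:]=0;o[:,:270]=0;o[:,330:]=0
P=W[o];print('handle',len(P),np.percentile(P[:,2],[10,50,90]).round(4))
(c,sz,ang)=cv2.minAreaRect((P[P[:,2]>.02,:2]*1000).astype(np.float32));print(c,sz,ang)
E
```

```text
[ 383   75   53   57 1666] [ 0.5016 -0.1994  0.0632] [ 496.3 -203.7] 33.7
[ 379  136   51   53 1466] [ 0.4997 -0.2727  0.0631] [ 494.7 -275.5] 33.8
[ 375  192   49   49 1255] [ 0.4964 -0.3424  0.0632] [ 493.3 -347.5] 33.9
handle 521 [0.0322 0.0339 0.0352]
(368.6337890625, -293.28497314453125) (163.23736572265625, 29.15469741821289) 87.59355926513672
```

View pics/w1c.png

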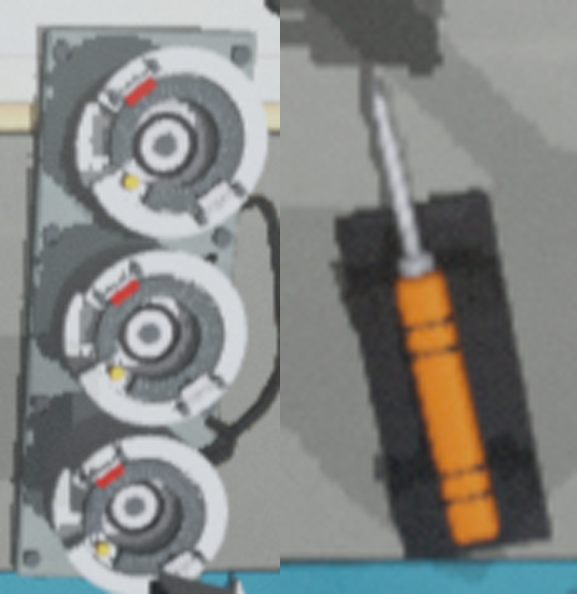

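```bash
python3 - <<'E'
from h import *
from plant import manip
z=np.load('pics/w1.npz');im=z['im'];W=z['W'];hsv=cv2.cvtColor(im,cv2.COLOR_RGB2HSV)
for y,x in [(-.2037,.4963),(-.2755,.4947),(-.3475,.4933)]:
    r=np.hypot(W[...,0]-x,W[...,1]-y); a=np.degrees(np.arctan2(W[...,1]-y,W[...,0]-x))
    for lo,hi in [(-100,-70),(-20,110),(150,178),(178,181),(-180,-165)]:
        m=(r>.018)&(r<.022)&(a>lo)&(a<hi); print((lo,hi),W[m][:,2].round(4)[:0],np.median(W[m][:,2]).round(4) if m.any() else None,m.sum(),end=' ')
    print()
def fit(im,W):
    hsv=cv2.cvtColor(im,cv2.COLOR_RGB2HSV)
    o=((hsv[...,0]<20)&(hsv[...,1]>160)&(hsv[...,2]>100)&(abs(W[...,2]-.034)<.004)&(W[...,1]<-.25)&(W[...,0]<.42)&(W[...,0]>.3)).astype(np.uint8)
    P=W[o>0]; print(len(P),cv2.minAreaRect((P[:,:2]*1000).astype(np.float32)),np.median(P[:,2]))
fit(im,W)
t=np.load('pics/top0.npz'); fit(t['im'],world(manip.camera_model('top'),t['d']))
# shank
m=(W[...,1]>-.262)&(W[...,1]<-.2)&(W[...,0]>.33)&(W[...,0]<.38)&(W[...,2]>.02)&(W[...,2]<.04)
P=W[m];print(len(P));
for y in np.arange(-.26,-.2,.01):
    q=P[abs(P[:,1]-y)<.005]; 
    if len(q): print(y.round(3),q[:,0].mean().round(4),len(q),q[:,2].mean().round(4))
print('ymax',P[:,1].max() if len(P) else 0)
# black saddles/rest
m=(W[...,0]>.31)&(W[...,0]<.41)&(W[...,1]>-.37)&(W[...,1]<-.25)&(W[...,2]>.022)&(W[...,2]<.03)&(hsv[...,2]<70)
P=W[m];print('sadd',len(P),cv2.minAreaRect((P[:,:2]*1000).astype(np.float32)))
m=(W[...,0]>.31)&(W[...,0]<.41)&(W[...,1]>-.37)&(W[...,1]<-.25)&(W[...,2]>.002)&(hsv[...,2]<60)
P=W[m];print('plate',len(P),cv2.minAreaRect((P[:,:2]*1000).astype(np.float32)))
E
```

```text
(-100, -70) [] 0.0631 30 (-20, 110) [] 0.0631 137 (150, 178) [] 0.063 31 (178, 181) [] None 0 (-180, -165) [] 0.0632 18 
(-100, -70) [] 0.063 24 (-20, 110) [] 0.0631 115 (150, 178) [] 0.0631 26 (178, 181) [] None 0 (-180, -165) [] 0.0628 15 
(-100, -70) [] 0.0633 23 (-20, 110) [] 0.0631 101 (150, 178) [] 0.063 26 (178, 181) [] None 0 (-180, -165) [] 0.0631 13 
507 ((366.6081237792969, -336.1593933105469), (14.063817977905273, 78.18396759033203), 11.758645057678223) 0.03389962944414671
167 ((366.97955322265625, -337.172607421875), (12.87229061126709, 77.51632690429688), 11.641515731811523) 0.03545309987315007
43
-0.26 0.3509 17 0.0287
-0.25 0.3488 24 0.0289
-0.24 0.3475 2 0.0282
ymax -0.24433842922508728
sadd 162 ((365.2193298339844, -335.5950927734375), (42.23595428466797, 71.10986328125), 10.467666625976562)
plate 21389 ((355.75390625, -312.70440673828125), (114.18223571777344, 100.36284637451172), 85.39362335205078)
```

Call:
send_rows(motion=[-0.0477, -0.0203, 0.06, 0, 0, -10, 45, -0.0477, -0.0203, 0.12, 0, 0, -11.7, 45, -0.0477, -0.0203, 0.18, 0, 0, -11.7, 45, -0.0477, -0.0203, 0.22, 0, 0, -11.7, 45, -0.0477, -0.0203, 0.25, 0, 0, -11.7, 45, -0.0477, -0.0203, 0.27, 0, 0, -11.7, 45, -0.0477, -0.0203, 0.285, 0, 0, -11.7, 45, -0.0477, -0.0203, 0.297, 0, 0, -11.7, 45, -0.0477, -0.0203, 0.297, 0, 0, -11.7, 45, -0.0477, -0.0203, 0.297, 0, 0, -11.7, 45], squeeze=60)

```text
clock: 3.02
ee_pos: [0.3672, -0.3366, 0.0093]
ee_rot: [1.983, 2.435, -0.0]
contact_force: [1.0, -0.1, 0.6]
opening: 0.446
grasp_force: 0.0
```

Call:
send_rows(motion=[0, 0, 0.001, 0, 0, 0, 0, 0, 0, 0.001, 0, 0, 0, 0, 0, 0, 0.001, 0, 0, 0, 0, 0, 0, 0.001, 0, 0, 0, 0, 0, 0, 0.001, 0, 0, 0, 0, 0, 0, 0.001, 0, 0, 0, 0, 0, 0, -0.02, 0, 0, 0, 0, 0, 0, -0.06, 0, 0, 0, 0, 0, 0, -0.1, 0, 0, 0, 0, 0, 0, -0.1, 0, 0, 0, 0], squeeze=60)

```text
clock: 4.28
ee_pos: [0.3684, -0.3379, 0.112]
ee_rot: [1.979, 2.43, -0.002]
contact_force: [0.2, -0.3, -0.5]
opening: 0.139
grasp_force: 60.0
```

```bash
python3 - <<'E'
from h import *
from plant import manip
o=manip.observe(); print(o['ee_pos'],o['ee_rot'],o['opening'])
c,im,d,W=snap(manip,'wrist')
cv2.imwrite('pics/w2.png',im[:,:,::-1]); np.savez('pics/w2.npz',im=im,d=d,W=W,K=c['camera_matrix'],R=c['R'],t=c['t'],p=o['ee_pos'],r=o['ee_rot'])
E
```

```text
[ 0.36835347 -0.33793654  0.11204212] [ 1.97862206e+00  2.43032164e+00 -2.27857030e-03] 0.1385948923503918
```

View pics/w2.png

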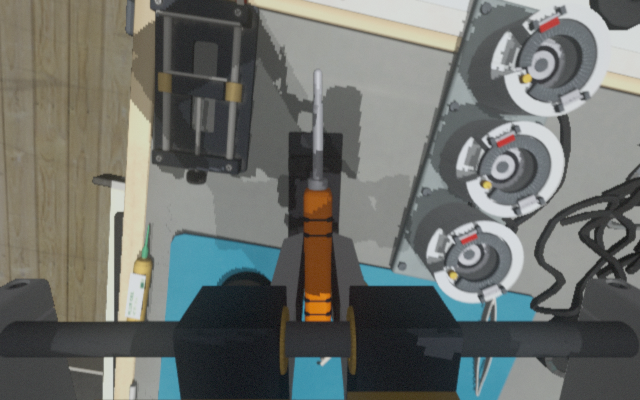

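```bash
cat >> h.py <<'E'
def pick_tool(o,im,W):
    R0=R.from_rotvec(o['ee_rot']); T=R0.inv().apply((W.reshape(-1,3)-o['ee_pos'])).reshape(W.shape)
    m=(abs(T[...,1])<.02)&(T[...,2]<-.005)&(T[...,2]>-.035)&(T[...,0]>.045)&(T[...,0]<.11)
    P=T[m]; xs=np.arange(.045,.1,.01)
    for x in xs:
        q=P[abs(P[:,0]-x)<.005]
        if len(q): print('x%.3f y%.4f top z%.4f n%d'%(x,q[:,1].mean(),np.percentile(q[:,2],30),len(q)))
    print('tip x',np.percentile(P[:,0],99.5))
E
python3 - <<'E'
from h import *
z=np.load('pics/w2.npz');im=z['im'];W=z['W'];o=dict(ee_pos=z['p'],ee_rot=z['r'])
pick_tool(o,im,W)
m=((W[...,2]>.06)&(W[...,2]<.067)&(W[...,0]>.44)).astype(np.uint8)
n,l,s,cc=cv2.connectedComponentsWithStats(m)
for i in range(1,n):
    if s[i,4]>600:
        P=W[l==i];(c,r)=cv2.minEnclosingCircle((P[:,:2]*1000).astype(np.float32)); print(s[i],np.array(c).round(1),round(r,1),np.median(P[:,2]))
m=((W[...,2]>.006)&(W[...,2]<.016)&(W[...,0]>.43)&(W[...,0]<.55)&(W[...,1]<-.15))
P=W[m]  # plate -x edge
for y in np.arange(-.38,-.16,.03):
    q=P[abs(P[:,1]-y)<.01]
    if len(q): print(y.round(3),np.percentile(q[:,0],1).round(4))
E
```

```text
x0.045 y-0.0004 top z-0.0217 n101
x0.055 y-0.0004 top z-0.0218 n208
x0.065 y-0.0004 top z-0.0219 n217
x0.075 y-0.0004 top z-0.0218 n230
x0.085 y-0.0004 top z-0.0215 n183
x0.095 y-0.0005 top z-0.0212 n88
tip x 0.09398326545145072
[ 502    4  110  113 6482] [ 496.1 -203.4] 34.5 0.06306581347727273
[ 465  122  100   96 4988] [ 495.  -275.4] 34.2 0.0630646383596877
[ 433  221   91   83 3972] [ 493.2 -347.5] 34.2 0.0629816189928788
-0.38 0.4493
-0.35 0.4498
-0.32 0.4506
-0.29 0.4512
-0.26 0.4517
-0.23 0.4525
-0.2 0.4528
-0.17 0.4536
```

```bash
python3 - <<'E'
from h import *
from plant import manip
z=np.load('pics/w2.npz');W=z['W'];o=manip.observe()
for (x,y) in [(.4948,-.2755),(.4933,-.3475)]:
    r=np.hypot(W[...,0]-x,W[...,1]-y)
    print([W[(r>a)&(r<a+.002)][:,2].mean().round(4) for a in np.arange(0,.024,.002)])
    m=(r>.012)&(r<.033)&(abs(W[...,1]-y)<.006)&(W[...,0]<x); P=W[m]
    print([ (round(a,3),np.median(P[abs(P[:,0]-x+a)<.001][:,2]).round(4)) for a in np.arange(.012,.036,.002)])
m=(W[...,0]<.345)&(W[...,0]>.2)&(W[...,1]>-.29);P=W[m]
print('frame',np.percentile(P[:,2],[50,90,99.5]),P[P[:,2]>.02].max(0),P[P[:,2]>.02].min(0))
print(rel(o,[.3492,-.2005,.11],down(-91.17)))
E
```

```text
[np.float64(0.0478), np.float64(0.0476), np.float64(0.0473), np.float64(0.0472), np.float64(0.0471), np.float64(0.0469), np.float64(0.0466), np.float64(0.0533), np.float64(0.0564), np.float64(0.061), np.float64(0.0605), np.float64(0.0607)]
[(np.float64(0.012), np.float64(nan)), (np.float64(0.014), np.float64(nan)), (np.float64(0.016), np.float64(0.0631)), (np.float64(0.018), np.float64(0.0625)), (np.float64(0.02), np.float64(0.062)), (np.float64(0.022), np.float64(0.062)), (np.float64(0.024), np.float64(0.0596)), (np.float64(0.026), np.float64(0.0458)), (np.float64(0.028), np.float64(0.046)), (np.float64(0.03), np.float64(0.046)), (np.float64(0.032), np.float64(0.0456)), (np.float64(0.034), np.float64(nan))]
[np.float64(0.0476), np.float64(0.0475), np.float64(0.0473), np.float64(0.0472), np.float64(0.0471), np.float64(0.0467), np.float64(0.0466), np.float64(0.0539), np.float64(0.056), np.float64(0.0612), np.float64(0.0608), np.float64(0.0606)]
[(np.float64(0.012), np.float64(nan)), (np.float64(0.014), np.float64(nan)), (np.float64(0.016), np.float64(0.0628)), (np.float64(0.018), np.float64(0.0625)), (np.float64(0.02), np.float64(0.0541)), (np.float64(0.022), np.float64(0.0612)), (np.float64(0.024), np.float64(0.0598)), (np.float64(0.026), np.float64(0.0461)), (np.float64(0.028), np.float64(0.0461)), (np.float64(0.03), np.float64(0.0458)), (np.float64(0.032), np.float64(0.0454)), (np.float64(0.034), np.float64(nan))]
frame [0.00159847 0.02287673 0.02656066] [ 0.29141972 -0.20324472  0.0284233 ] [ 0.2212264  -0.27773437  0.02000906]
([0.137, 0.0099, -0.0009], [0.19, 0.04, 102.87])
  return _methods._mean(a, axis=axis, dtype=dtype,
  ret = ret.dtype.type(ret / rcount)
```

Call:
send_rows(motion=[0.0137, 0.001, 0, 0, 0, 10.3, 0, 0.0274, 0.002, 0, 0, 0, 20.6, 0, 0.0411, 0.003, 0, 0, 0, 30.9, 0, 0.0548, 0.004, 0, 0, 0, 41.2, 0, 0.0685, 0.005, 0, 0, 0, 51.5, 0, 0.0822, 0.006, 0, 0, 0, 61.8, 0, 0.0959, 0.007, 0, 0, 0, 72.1, 0, 0.11, 0.008, 0, 0, 0, 82.4, 0, 0.124, 0.009, 0, 0, 0, 92.7, 0, 0.137, 0.0099, 0, 0, 0, 102.9, 0, 0.137, 0.0099, 0, 0, 0, 102.9, 0, 0.137, 0.0099, 0, 0, 0, 102.9, 0])

```text
clock: 5.82
ee_pos: [0.3481, -0.1997, 0.1073]
ee_rot: [-3.14, 0.029, 0.003]
contact_force: [0.1, 0.0, -0.4]
opening: 0.142
grasp_force: 60.0
```

```bash
python3 - <<'E'
from h import *
from plant import manip
o=manip.observe(); print(o['ee_pos'],o['ee_rot'],o['opening'],o['grasp_force'])
c,im,d,W=snap(manip,'wrist'); pick_tool(o,im,W)
for p in ([.3492,-.2005,.0327],[.3892,-.2013,.0327]): print(rel(o,p,down(-91.17)))
E
```

```text
[ 0.34810942 -0.19973899  0.10726074] [-3.14048635e+00  2.90231793e-02  2.81545449e-03] 0.1419673104081131 59.999526143074036
x0.045 y0.0002 top z-0.0219 n105
x0.055 y0.0002 top z-0.0219 n210
x0.065 y0.0002 top z-0.0218 n219
x0.075 y-0.0000 top z-0.0218 n239
x0.085 y0.0000 top z-0.0213 n214
x0.095 y0.0001 top z-0.0211 n79
tip x 0.09366437787862589
([0.0012, 0.0008, 0.0746], [-0.05, 0.1, 0.11])
([0.0412, 0.0009, 0.0745], [-0.05, 0.1, 0.11])
```

Call:
send_rows(motion=[0.0012, 0.0008, 0.04, 0, 0, 0, 0, 0.0012, 0.0008, 0.065, 0, 0, 0, 0, 0.0012, 0.0008, 0.0745, 0, 0, 0, 0, 0.0012, 0.0008, 0.0745, 0, 0, 0, 0, 0.0012, 0.0008, 0.0745, 0, 0, 0, 0, 0.0012, 0.0008, 0.0745, 0, 0, 0, 0])

```text
clock: 6.62
ee_pos: [0.3506, -0.2013, 0.0351]
ee_rot: [3.14, -0.033, 0.003]
contact_force: [-0.3, 0.2, -0.8]
opening: 0.143
grasp_force: 60.0
```

```bash
python3 - <<'E'
from h import *
from plant import manip
o=manip.observe(); print(o['ee_pos'],o['ee_rot'],o['contact_force'])
print(rel(o,[.3892,-.2013,.0327],down(-91.17)))
E
```

```text
[ 0.35056872 -0.20131396  0.03513828] [ 3.13987221e+00 -3.27389058e-02  2.99893100e-03] [-0.29941332  0.15941373 -0.82009878]
([0.0386, -0.0008, 0.0025], [0.09, -0.11, -0.02])
```

```bash
python3 - <<'E'
from h import *
from plant import manip
for i in range(4):
    o=manip.observe(); print(o['clock'],o['ee_pos'].round(4))
    c,im,d,W=snap(manip,'wrist')
R0=R.from_rotvec(o['ee_rot']);
# pick tip top in world & boss1 estimate
pick_tool(o,im,W)
m=((W[...,2]>.06)&(W[...,2]<.067)&(W[...,0]>.455)&(W[...,0]<.54)&(abs(W[...,1]+.2035)<.036)).astype(np.uint8)
P=W[m>0];print(len(P),cv2.minEnclosingCircle((P[:,:2]*1000).astype(np.float32)),np.median(P[:,2]))
cv2.imwrite('pics/w3.png',im[:,:,::-1])
E
```

```text
6.625 [ 0.3506 -0.2013  0.0351]
6.675 [ 0.3505 -0.2012  0.035 ]
6.725 [ 0.3503 -0.2011  0.0348]
6.775 [ 0.3502 -0.201   0.0346]
x0.045 y0.0002 top z-0.0219 n101
x0.055 y0.0002 top z-0.0217 n211
x0.065 y0.0002 top z-0.0218 n220
x0.075 y-0.0000 top z-0.0217 n247
x0.085 y-0.0000 top z-0.0213 n206
x0.095 y0.0000 top z-0.0212 n79
tip x 0.09359437548993796
262 ((470.00927734375, -202.65740966796875), 21.26112174987793) 0.06274936470956127
```

View pics/w3.png

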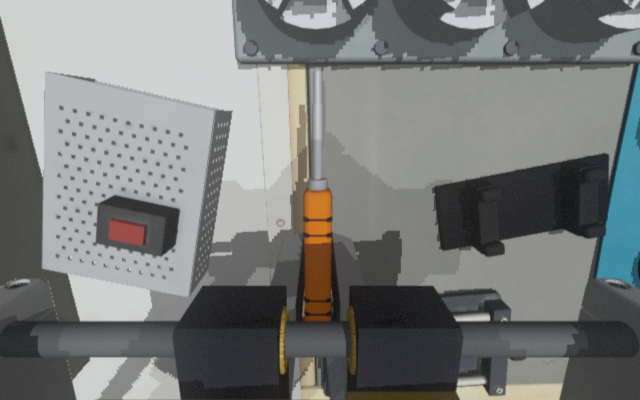

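Call:
send_rows(motion=[0.01, 0.0005, 0, 0, 0, 0, 0, 0.02, 0.0005, 0, 0, 0, 0, 0, 0.03, 0.0005, 0, 0, 0, 0, 0, 0.039, 0.0005, 0, 0, 0, 0, 0, 0.039, 0.0005, 0, 0, 0, 0, 0, 0.039, 0.0005, 0, 0, 0, 0, 0, 0.039, 0.0005, 0, 0, 0, 0, 0])

```text
clock: 7.7
ee_pos: [0.3885, -0.202, 0.0339]
ee_rot: [3.141, -0.033, -0.0]
contact_force: [0.2, -0.3, -0.2]
opening: 0.143
grasp_force: 60.0
```

```bash
python3 - <<'E'
from h import *
from plant import manip
o=manip.observe(); print(o['ee_pos'],o['ee_rot'],o['contact_force'])
c,im,d,W=snap(manip,'wrist'); np.savez('pics/w4.npz',im=im,d=d,W=W)
c,im,d,W=snap(manip,'top'); 
# rest from w4: dark points with z 22..30
z=np.load('pics/w4.npz');W=z['W'];im=z['im']
m=(W[...,0]>.33)&(W[...,0]<.40)&(W[...,1]>-.40)&(W[...,1]<-.27)&(W[...,2]>.0235)&(W[...,2]<.03)
P=W[m]; print(len(P),cv2.minAreaRect((P[:,:2]*1000).astype(np.float32)))
k=P[P[:,1]>-.336];j=P[P[:,1]<-.336]
for q in (k,j):
    if len(q)>20: print(len(q),cv2.minAreaRect((q[:,:2]*1000).astype(np.float32)))
m=(W[...,0]>.31)&(W[...,0]<.42)&(W[...,1]>-.40)&(W[...,1]<-.27)&(W[...,2]>.0025)&(W[...,2]<.0065); P=W[m];print('plate',cv2.minAreaRect((P[:,:2]*1000).astype(np.float32)))
E
```

```text
[ 0.38850472 -0.20195976  0.03392141] [ 3.14140261e+00 -3.32680935e-02 -4.19259230e-04] [ 0.18247469 -0.34383447 -0.21149878]
930 ((365.08447265625, -335.3069152832031), (43.55061721801758, 72.94223022460938), 10.251893043518066)
487 ((359.6765441894531, -305.40234375), (43.547218322753906, 12.311846733093262), 10.533180236816406)
443 ((370.2207946777344, -364.34014892578125), (43.3145637512207, 13.022714614868164), 8.664575576782227)
plate ((376.3100891113281, -341.69317626953125), (71.3703384399414, 127.14896392822266), 8.157759666442871)
```

Call:
send_rows(motion=[0, 0, -0.002, 0, 0, 0, 0, 0, 0, -0.004, 0, 0, 0, 0, 0, 0, -0.006, 0, 0, 0, 0, 0, 0, -0.008, 0, 0, 0, 0, 0, 0, -0.01, 0, 0, 0, 0, 0, 0, -0.012, 0, 0, 0, 0, 0, 0, -0.014, 0, 0, 0, 0, 0, 0, -0.0155, 0, 0, 0, 0, 0, 0, -0.0155, 0, 0, 0, 0, 0, 0, -0.0155, 0, 0, 0, 0, 0, 0, -0.0155, 0, 0, 0, 0])

```text
clock: 9.18
ee_pos: [0.3888, -0.202, 0.0494]
ee_rot: [3.141, -0.033, -0.0]
contact_force: [0.4, -0.0, -1.1]
opening: 0.144
grasp_force: 60.0
```

```bash
cat >> h.py <<'E'
def bore(W,im,x,y):
    r=np.hypot(W[...,0]-x,W[...,1]-y); a=np.degrees(np.arctan2(W[...,1]-y,W[...,0]-x))%360
    return [(lo,len(W[(r>.017)&(r<.023)&(a>lo)&(a<lo+20)]),np.percentile(W[(r>.017)&(r<.023)&(a>lo)&(a<lo+20)][:,2],[20,80]).round(4).tolist()) for lo in range(80,200,20)]
E
python3 - <<'E'
from h import *
from plant import manip
o=manip.observe(); print(o['ee_pos'],o['ee_rot'],o['contact_force'],o['wrist_torque'])
c,im,d,W=snap(manip,'wrist'); pick_tool(o,im,W)
cv2.imwrite('pics/w5.png',im[:240,160:,::-1])
E
```

```text
[ 0.38878372 -0.20199811  0.04941657] [ 3.14138900e+00 -3.30002780e-02 -3.95723239e-05] [ 0.43114487 -0.00513233 -1.09770983] [ 0.01778638  0.02520421 -0.02578811]
x0.045 y0.0002 top z-0.0218 n101
x0.055 y0.0002 top z-0.0218 n211
x0.065 y0.0002 top z-0.0218 n220
x0.075 y-0.0002 top z-0.0216 n325
x0.085 y0.0000 top z-0.0256 n1513
x0.095 y-0.0017 top z-0.0280 n1493
tip x 0.10962465033535121
```

View pics/w5.png

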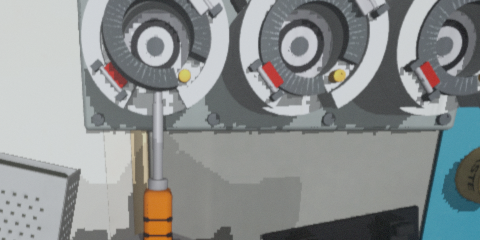

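Call:
send_rows(motion=[0, 0, 0.004, 0, 0, 0, 0, 0, 0, 0.008, 0, 0, 0, 0, 0, 0, 0.0115, 0, 0, 0, 0, 0, 0, 0.0145, 0, 0, 0, 0, 0, 0, 0.0145, 0, 0, 0, 0, 0, 0, 0.0145, 0, 0, 0, 0, -0.015, 0, 0.0145, 0, 0, 0, 0, -0.03, 0, 0.0145, 0, 0, 0, 0, -0.042, 0, 0.0145, 0, 0, 0, 0, -0.042, 0, 0.0145, 0, 0, 0, 0, -0.042, 0, 0.0145, 0, 0, 0, 0])

```text
clock: 10.6
ee_pos: [0.347, -0.2014, 0.0352]
ee_rot: [3.141, -0.034, 0.001]
contact_force: [0.8, 0.6, -1.2]
opening: 0.142
grasp_force: 60.0
```

```bash
python3 - <<'E'
from h import *
from plant import manip
o=manip.observe(); print(o['ee_pos'],o['ee_rot'],o['contact_force'])
c,im,d,W=snap(manip,'wrist'); pick_tool(o,im,W)
c,im,d,W=snap(manip,'top')
for x,y in [(.4962,-.2035),(.4948,-.2755)]: print(bore(W,im,x,y))
for p in ([.3508-.0014,-.2725,.0332],[.3478,-.2725,.0332]): print(rel(o,p,down(-91.17)))
E
```

```text
[ 0.34697173 -0.20135791  0.03524373] [ 3.14084142e+00 -3.35969377e-02  1.44317953e-03] [ 0.81167831  0.63903603 -1.23170534]
x0.045 y0.0002 top z-0.0219 n105
x0.055 y0.0002 top z-0.0217 n208
x0.065 y0.0002 top z-0.0219 n220
x0.075 y-0.0000 top z-0.0217 n243
x0.085 y-0.0000 top z-0.0213 n210
x0.095 y0.0001 top z-0.0212 n79
tip x 0.09364799772080819
[(80, 7, [0.0715, 0.0737]), (100, 9, [0.071, 0.074]), (120, 9, [0.071, 0.074]), (140, 9, [0.0597, 0.0743]), (160, 11, [0.0675, 0.0745]), (180, 8, [0.0701, 0.073])]
[(80, 11, [0.0639, 0.0654]), (100, 7, [0.061, 0.0651]), (120, 6, [0.0618, 0.0661]), (140, 12, [0.0631, 0.0656]), (160, 9, [0.0628, 0.0657]), (180, 6, [0.0633, 0.0655])]
([0.0039, 0.0711, 0.0021], [0.03, -0.05, -0.06])
([0.0023, 0.0711, 0.0021], [0.03, -0.05, -0.06])
```

Call:
send_rows(motion=[0.001, 0.03, 0.001, 0, 0, 0, 0, 0.001, 0.06, 0.001, 0, 0, 0, 0, 0.001, 0.0715, 0.001, 0, 0, 0, 0, 0.001, 0.0715, 0.001, 0, 0, 0, 0, 0.001, 0.0715, 0.001, 0, 0, 0, 0, 0.001, 0.0715, 0.001, 0, 0, 0, 0, 0.012, 0.0715, 0.001, 0, 0, 0, 0, 0.024, 0.0715, 0.001, 0, 0, 0, 0, 0.034, 0.0715, 0.001, 0, 0, 0, 0, 0.041, 0.0715, 0.001, 0, 0, 0, 0, 0.041, 0.0715, 0.001, 0, 0, 0, 0, 0.041, 0.0715, 0.001, 0, 0, 0, 0, 0.041, 0.0715, 0.001, 0, 0, 0, 0])

```text
clock: 12.32
ee_pos: [0.386, -0.2735, 0.0339]
ee_rot: [-3.141, 0.033, 0.0]
contact_force: [0.2, -0.0, -0.8]
opening: 0.143
grasp_force: 60.0
```

Call:
send_rows(motion=[0.0025, 0, 0, 0, 0, 0, 0, 0.0025, 0, 0, 0, 0, 0, 0, 0.0025, 0, -0.003, 0, 0, 0, 0, 0.0025, 0, -0.006, 0, 0, 0, 0, 0.0025, 0, -0.009, 0, 0, 0, 0, 0.0025, 0, -0.012, 0, 0, 0, 0, 0.0025, 0, -0.014, 0, 0, 0, 0, 0.0025, 0, -0.0155, 0, 0, 0, 0, 0.0025, 0, -0.0155, 0, 0, 0, 0, 0.0025, 0, -0.0155, 0, 0, 0, 0, 0.0025, 0, -0.0155, 0, 0, 0, 0, 0.0025, 0, -0.011, 0, 0, 0, 0, 0.0025, 0, -0.007, 0, 0, 0, 0, 0.0025, 0, -0.003, 0, 0, 0, 0, 0.0025, 0, 0, 0, 0, 0, 0, 0.0025, 0, 0, 0, 0, 0, 0, -0.012, 0, 0, 0, 0, 0, 0, -0.027, 0, 0, 0, 0, 0, 0, -0.04, 0, 0, 0, 0, 0, 0, -0.04, 0, 0, 0, 0, 0, 0])

```text
clock: 14.82
ee_pos: [0.3452, -0.2726, 0.0341]
ee_rot: [3.141, -0.035, 0.0]
contact_force: [-0.8, -0.2, -0.4]
opening: 0.141
grasp_force: 60.0
```

```bash
python3 - <<'E'
from h import *
from plant import manip
c,im,d,W=snap(manip,'top')
o=manip.observe(); print(o['ee_pos'],o['ee_rot'],o['contact_force'])
for x,y in [(.4962,-.2035),(.4948,-.2755),(.4933,-.3475)]: print(bore(W,im,x,y))
c,im,d,W=snap(manip,'wrist'); pick_tool(o,im,W)
for p in ([.3463,-.3445,.0335],): print(rel(o,p,down(-91.17)))
E
```

```text
[ 0.34587744 -0.27279517  0.03419912] [ 3.14089594e+00 -3.47429268e-02  1.13418015e-03] [ 0.27202461 -0.84801287 -1.38004604]
[(80, 6, [0.0701, 0.0726]), (100, 8, [0.0687, 0.0728]), (120, 8, [0.072, 0.0729]), (140, 12, [0.0689, 0.0731]), (160, 12, [0.0531, 0.0726]), (180, 8, [0.0675, 0.0722])]
[(80, 10, [0.0688, 0.0726]), (100, 10, [0.0713, 0.0731]), (120, 9, [0.0711, 0.0739]), (140, 12, [0.0671, 0.0737]), (160, 12, [0.0701, 0.0732]), (180, 9, [0.0693, 0.0727])]
[(80, 11, [0.0633, 0.0661]), (100, 9, [0.0636, 0.0656]), (120, 8, [0.0654, 0.0664]), (140, 9, [0.0634, 0.0663]), (160, 10, [0.06, 0.0665]), (180, 8, [0.0651, 0.0666])]
x0.045 y0.0002 top z-0.0219 n104
x0.055 y0.0002 top z-0.0218 n210
x0.065 y0.0002 top z-0.0218 n223
x0.075 y-0.0000 top z-0.0218 n241
x0.085 y0.0000 top z-0.0213 n212
x0.095 y0.0000 top z-0.0213 n80
tip x 0.0936455930690875
([0.002, 0.0717, 0.0007], [0.03, -0.04, -0.1])
```

Call:
send_rows(motion=[0, 0.03, 0, 0, 0, 0, 0, 0, 0.06, 0, 0, 0, 0, 0, 0, 0.072, 0, 0, 0, 0, 0, 0, 0.072, 0, 0, 0, 0, 0, 0, 0.072, 0, 0, 0, 0, 0, 0, 0.072, 0, 0, 0, 0, 0, 0.012, 0.072, 0, 0, 0, 0, 0, 0.024, 0.072, 0, 0, 0, 0, 0, 0.035, 0.072, 0, 0, 0, 0, 0, 0.0425, 0.072, 0, 0, 0, 0, 0, 0.0425, 0.072, 0, 0, 0, 0, 0, 0.0425, 0.072, 0, 0, 0, 0, 0, 0.0425, 0.072, 0, 0, 0, 0, 0])

```text
clock: 16.55
ee_pos: [0.387, -0.3455, 0.034]
ee_rot: [3.141, -0.034, -0.0]
contact_force: [-0.2, -0.2, -0.1]
opening: 0.146
grasp_force: 60.0
```

Call:
send_rows(motion=[0, 0, -0.003, 0, 0, 0, 0, 0, 0, -0.006, 0, 0, 0, 0, 0, 0, -0.009, 0, 0, 0, 0, 0, 0, -0.012, 0, 0, 0, 0, 0, 0, -0.014, 0, 0, 0, 0, 0, 0, -0.0155, 0, 0, 0, 0, 0, 0, -0.0155, 0, 0, 0, 0, 0, 0, -0.0155, 0, 0, 0, 0, 0, 0, -0.0155, 0, 0, 0, 0, 0, 0, -0.011, 0, 0, 0, 0, 0, 0, -0.007, 0, 0, 0, 0, 0, 0, -0.003, 0, 0, 0, 0, 0, 0, 0, 0, 0, 0, 0, 0, 0, 0, 0, 0, 0, 0, -0.015, 0, 0, 0, 0, 0, 0, -0.03, 0, 0, 0, 0, 0, 0, -0.045, 0, 0, 0, 0, 0, 0, -0.055, 0, 0, 0, 0, 0, 0, -0.055, 0, 0, 0, 0, 0, 0])

```text
clock: 18.92
ee_pos: [0.3315, -0.3445, 0.0342]
ee_rot: [3.141, -0.035, 0.0]
contact_force: [0.3, -1.0, -0.8]
opening: 0.144
grasp_force: 60.0
```

```bash
python3 - <<'E'
from h import *
from plant import manip
c,im,d,W=snap(manip,'top')
o=manip.observe(); print(o['ee_pos'],o['ee_rot'],o['contact_force'])
for x,y in [(.4962,-.2035),(.4948,-.2755),(.4933,-.3475)]: print(bore(W,im,x,y))
cv2.imwrite('pics/top1.png',im[...,::-1])
b=cv2.cvtColor(im,cv2.COLOR_RGB2HSV); m=(b[...,0]>105)&(b[...,0]<125)&(b[...,1]>180)&(W[...,1]>-.1)&(W[...,0]<.8)
P=W[m&(W[...,2]>.07)];print('tub top',len(P),cv2.minAreaRect((P[:,:2]*1000).astype(np.float32)))
print(rel(o,[.3650,-.3349,.10],down(10.2)))
E
```

```text
[ 0.33205738 -0.34453123  0.03418996] [ 3.14097649e+00 -3.43451144e-02  9.71560137e-04] [-0.31311175  0.83263844 -0.07375046]
[(80, 5, [0.0706, 0.073]), (100, 10, [0.069, 0.0744]), (120, 9, [0.0679, 0.0735]), (140, 12, [0.0684, 0.0728]), (160, 10, [0.0643, 0.0737]), (180, 10, [0.0635, 0.0713])]
[(80, 10, [0.0648, 0.0718]), (100, 10, [0.0697, 0.0732]), (120, 9, [0.0707, 0.0741]), (140, 12, [0.0626, 0.0722]), (160, 12, [0.07, 0.0718]), (180, 8, [0.0697, 0.0725])]
[(80, 10, [0.0677, 0.0733]), (100, 12, [0.0683, 0.073]), (120, 9, [0.0707, 0.0735]), (140, 11, [0.0695, 0.0719]), (160, 14, [0.0497, 0.0739]), (180, 10, [0.0708, 0.0724])]
tub top 765 ((482.67547607421875, 126.61341857910156), (297.227783203125, 673.5448608398438), 82.6933364868164)
([0.0328, -0.0103, -0.0658], [0.05, -0.0, -101.45])
```

Call:
send_rows(motion=[0, 0, -0.04, 0, 0, 0, 0, 0, 0, -0.07, 0, 0, 0, 0, 0.003, -0.001, -0.07, 0, 0, -10.2, 0, 0.006, -0.002, -0.07, 0, 0, -20.4, 0, 0.009, -0.003, -0.07, 0, 0, -30.6, 0, 0.012, -0.004, -0.07, 0, 0, -40.8, 0, 0.016, -0.005, -0.07, 0, 0, -51, 0, 0.02, -0.006, -0.07, 0, 0, -61, 0, 0.024, -0.008, -0.07, 0, 0, -71, 0, 0.028, -0.009, -0.07, 0, 0, -81, 0, 0.032, -0.0116, -0.07, 0, 0, -91.2, 0, 0.0328, -0.0116, -0.07, 0, 0, -101.45, 0, 0.0328, -0.0116, -0.07, 0, 0, -101.45, 0, 0.0328, -0.0116, -0.07, 0, 0, -101.45, 0, 0.0328, -0.0116, -0.07, 0, 0, -101.45, 0, 0.0328, -0.0116, -0.07, 0, 0, -101.45, 0, 0.0328, -0.0116, -0.07, 0, 0, -101.45, 0])

```text
clock: 21.1
ee_pos: [0.3653, -0.3335, 0.104]
ee_rot: [2.015, 2.41, -0.0]
contact_force: [-0.1, 0.2, -0.6]
opening: 0.142
grasp_force: 60.0
```

```bash
python3 - <<'E'
from h import *
from plant import manip
c,im,d,W=snap(manip,'wrist')
o=manip.observe(); print(o['ee_pos'],o['ee_rot'],o['contact_force'])
pick_tool(o,im,W); cv2.imwrite('pics/w6.png',im[...,::-1])
print(rel(o,[.3648,-.3336,.009],down(10.2)))
E
```

```text
[ 0.36532477 -0.33345939  0.10401309] [ 2.01451915e+00  2.41047823e+00 -6.68860673e-05] [-0.55240482 -0.2863642  -0.34214322]
x0.045 y-0.0004 top z-0.0217 n102
x0.055 y-0.0004 top z-0.0218 n214
x0.065 y-0.0004 top z-0.0216 n214
x0.075 y-0.0006 top z-0.0217 n249
x0.085 y-0.0006 top z-0.0214 n207
x0.095 y-0.0005 top z-0.0211 n89
tip x 0.09391077613155037
([-0.0, -0.0005, 0.095], [0.0, 0.01, 0.03])
```

Call:
send_rows(motion=[0, -0.0005, 0.04, 0, 0, 0, 0, 0, -0.0005, 0.07, 0, 0, 0, 0, 0, -0.0005, 0.08, 0, 0, 0, 0, 0, -0.0005, 0.088, 0, 0, 0, 0, 0, -0.0005, 0.093, 0, 0, 0, 0, 0, -0.0005, 0.0955, 0, 0, 0, 0, 0, -0.0005, 0.0955, 0, 0, 0, 0, 0, -0.0005, 0.0955, 0, 0, 0, 0, 0, -0.0005, 0.0955, 0, 0, 0, 0])

```text
clock: 22.28
ee_pos: [0.365, -0.3337, 0.0088]
ee_rot: [2.014, 2.41, -0.0]
contact_force: [0.3, 0.5, -0.3]
opening: 0.14
grasp_force: 60.0
```

Call:
send_rows(motion=[0, 0, 0, 0, 0, 0, 20, 0, 0, 0, 0, 0, 0, 40, 0, 0, 0, 0, 0, 0, 45, 0, 0, -0.02, 0, 0, 0, 45, 0, 0, -0.06, 0, 0, 0, 45, 0, 0, -0.12, 0, 0, 0, 45, 0, 0, -0.18, 0, 0, 0, 45, 0.05, 0.03, -0.22, 0, 0, 0, 45, 0.1, 0.06, -0.26, 0, 0, 0, 45, 0.15, 0.09, -0.29, 0, 0, 0, 0, 0.2, 0.12, -0.29, 0, 0, 0, 0, 0.25, 0.15, -0.29, 0, 0, 0, 0, 0.259, 0.163, -0.29, 0, 0, 0, 0, 0.259, 0.163, -0.29, 0, 0, 0, 0, 0.259, 0.163, -0.29, 0, 0, 0, 0, 0.259, 0.163, -0.29, 0, 0, 0, 0])

```text
clock: 24.28
ee_pos: [0.4787, -0.0508, 0.2985]
ee_rot: [2.017, 2.409, -0.001]
contact_force: [-0.1, -0.5, -0.3]
opening: 0.007
grasp_force: 0.0
```

```bash
python3 - <<'E'
from h import *
from plant import manip
o=manip.observe(); print(o['ee_pos'],o['ee_rot'],o['opening'])
c,im,d,W=snap(manip,'wrist')
cv2.imwrite('pics/w7.png',im[:,:,::-1]); np.savez('pics/w7.npz',im=im,d=d,W=W)
b=cv2.cvtColor(im,cv2.COLOR_RGB2HSV); m=(b[...,0]>105)&(b[...,0]<125)&(b[...,1]>150)&(W[...,2]>.074)&(W[...,2]<.086)&(W[...,0]<.75)&(W[...,0]>.5)
n,l,s,cc=cv2.connectedComponentsWithStats(m.astype(np.uint8));i=1+np.argmax(s[1:,4]);P=W[l==i]
print('tub top',len(P),np.median(P[:,2]),cv2.minAreaRect((P[:,:2]*1000).astype(np.float32)))
hsv=b;o2=((hsv[...,0]<20)&(hsv[...,1]>160)&(hsv[...,2]>100)&(abs(W[...,2]-.034)<.004)&(W[...,1]<-.25)&(W[...,0]<.42))
P=W[o2];print(len(P),cv2.minAreaRect((P[:,:2]*1000).astype(np.float32)) if len(P) else 0)
E
```

```text
[ 0.47873292 -0.05078189  0.29850654] [ 2.01655388e+00  2.40875797e+00 -5.77531839e-04] 0.00661889462512865
tub top 2620 0.08003564798419405 ((641.5341186523438, 25.145751953125), (51.634376525878906, 69.94017028808594), 75.69241333007812)
25 ((353.9612731933594, -301.3287353515625), (13.641308784484863, 5.931850910186768), 80.00570678710938)
```

View pics/w7.png

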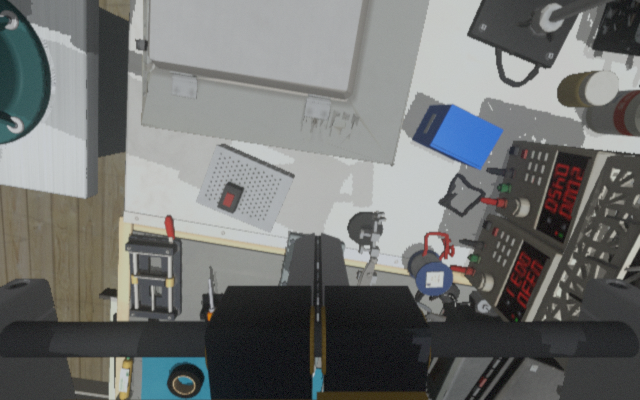

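```bash
python3 - <<'E'
from h import *
z=np.load('pics/w7.npz');W=z['W']
c=np.array([.6252,-.0388]); u=np.array([-.247,-.969]); v=np.array([.969,-.247])
D=W[...,:2]-c; a=D@u; b=D@v
print('rows along push, cols across(+x) max z mm / n')
for i in range(-11,12):
    print('%4d'%(i*10),' '.join('%4d'%(1000*np.percentile(W[(abs(a-i*.01)<.005)&(abs(b-j*.01)<.005)][:,2],97)) if ((abs(a-i*.01)<.005)&(abs(b-j*.01)<.005)).any() else '   .' for j in range(-10,14)))
E
```

```text
rows along push, cols across(+x) max z mm / n
-110   57   57   53    1    1    1    2    1    1    1    1    2    1    1    1    1    1    0    1    1    1   81  153  141
-100   57   56   56    1    1    1    1    1    1    1    .    .    .    .    .    .    .    .    1  153  189  155    .    .
 -90   58   57   56    2    1    1    1   80   81   81   81   81   81   81   79    .    .    .    2  152  194  160  160  160
 -80   58   57   57    .    2    1   13   80   81   81   82   81   81   81   79    .    .    .    1  151  198  186  159  160
 -70   58   57   57   55    1    1   48   80   81   81   81   81   81   81   79    .    .    .    1   28  202  203  160  160
 -60   58   58   57   56    1    1   44   81   81   81   81   81   81   81   79    .    .    .    1   32  202  209  160  171
 -50   59   58   57   57    0    1   45   81   82   81   81   81   81   81   78    .    .   31   32   33  217  214  160  172
 -40   58   58   57   57    .    1    1   80   81   80   80   81   81   81    3    1    2   27   30    1  177  221  159    .
 -30   58   58   58   57   56    1    1    1    1    1
[... 1120 characters left out ...]
    1    1    2    1    1    1    1    8   13   15   31   31   33  152  191
  70    1    2    1    2   90   90    1    2    0    1    1    1    1    1    1    4    8   11   20   15    1   28   34  176
  80    1    1    1    1   92   95   95    .    9    1    1    1    1    1    1    8    8    1   20   19   18   79   83  154
  90    1    1    1    1   94   95   95   14   12   10    1    1    1    1    1    9   14   44   46   16   29   79   84  216
 100    1    1    2    1   87   93   95   95   12   11    1    1    1    1    0    1   46   46   47   46   34   32   80  156
 110    1    2    1    1   44   94  100  100    .    0    1    1    1    1    1   46   46   48   47   47   46    1    0  127
```

```bash
python3 - <<'E'
from h import *
from plant import manip
z=np.load('pics/w7.npz');W=z['W'];o=manip.observe()
c=np.array([.6252,-.0388]); u=np.array([-.247,-.969]); v=np.array([.969,-.247])
def chart(W):
    D=W[...,:2]-c; a=D@u; b=D@v
    for i in range(-24,-10): print('%4d'%(i*10),' '.join('%4d'%(1000*np.percentile(W[(abs(a-i*.01)<.005)&(abs(b-j*.01)<.005)][:,2],97)) if ((abs(a-i*.01)<.005)&(abs(b-j*.01)<.005)).any() else '   .' for j in range(-8,11)))
chart(W)
cc,im,d,W2=snap(manip,'top'); 
D=W2[...,:2]-c; a=D@u; b=D@v; m=(a>-.23)&(a<-.1)&(abs(b)<.05); print('top max',W2[m][:,2].max() if m.any() else 0)
print(rel(o,[.6561,.0823,.25],down(75.7)))
E
```

```text
-240    .    .    .    .    .    .   14   14   14   14   15   34   90   34   30   14   14    2    1
-230    .    .    .    1   13   14   15   14   14   14   20   33  112  110   30   15   14    1    1
-220    .    1    1    1   13   15   14   15   14   15   20   29   32   31   18   14   14    2    1
-210    1    2    1    1   13   14   14   14   14   14   14  168   14   14   14   18   14    1    1
-200    2    1    1    2   12   17   18   14   14   14   14   15   14   15   14   17   14    1    1
-190    1    1    1    1    6   14   14   14   14   14   14   14   13   13   13   14    5    1    1
-180    1    1    1    1    1    1    1    1    1    7    8    1    1    2   18   17    1    1    2
-170    1    1    2    2    1    2    2    2    1    2    8    9    1    1   19   14    1    1    1
-160    1    1    2    1    1    1    2    1    1    1    1    9    9    8    6    1    1    2    1
-150    2    1    1    1    1    2    1    1    1    1    1    1    2    1    1    2    1    2    1
-140    1    1    1    1    2    1    1    1    1    1    1    1    1    1    1    1    1    1    1
-130    1    1    1    1    1    1    1    1    1    1    1    1    1    1    1    2    1    1    1
-120    .    1    1    1    1    1    1    1    1    1    1    1    1    1    1    1    2    1    1
-110   53    1    1    1    2    1    1    1    1    2    1    1    1    1    1    0    1    1    1
top max 0.4219444858157557
([0.0998, 0.1979, 0.0485], [-0.01, 0.02, -65.57])
```

```bash
python3 - <<'E'
from h import *
from plant import manip
for n in ('top','scene'):
    cc,im,d,W2=snap(manip,n); c=np.array([.6252,-.0388]); u=np.array([-.247,-.969]); v=np.array([.969,-.247])
    D=W2[...,:2]-c; a=D@u; b=D@v; m=(a>-.25)&(a<-.05)&(abs(b)<.1)&(W2[...,2]>.1)&(W2[...,2]<.6)
    print(n,m.sum())
    for z0 in np.arange(.1,.6,.05):
        k=m&(W2[...,2]>z0)&(W2[...,2]<=z0+.05)
        if k.any(): vv,uu=np.where(k); print(z0.round(2),k.sum(),'a',a[k].min().round(3),a[k].max().round(3),'b',b[k].min().round(3),b[k].max().round(3),'px',uu.mean().round(),vv.mean().round())
E
```

```text
top 2794
0.1 97 a -0.233 -0.072 b 0.041 0.1 px 207.0 93.0
0.15 152 a -0.248 -0.067 b 0.029 0.1 px 166.0 86.0
0.2 1173 a -0.25 -0.08 b 0.008 0.1 px 135.0 80.0
0.25 784 a -0.25 -0.159 b -0.043 0.091 px 129.0 62.0
0.3 275 a -0.249 -0.196 b 0.035 0.081 px 107.0 52.0
0.35 173 a -0.243 -0.229 b 0.034 0.046 px 84.0 45.0
0.4 140 a -0.245 -0.229 b 0.033 0.048 px 71.0 33.0
scene 1316
0.1 133 a -0.245 -0.07 b 0.034 0.1 px 304.0 111.0
0.15 265 a -0.25 -0.058 b -0.056 0.1 px 287.0 92.0
0.2 466 a -0.249 -0.067 b -0.047 0.1 px 286.0 78.0
0.25 325 a -0.25 -0.157 b 0.032 0.089 px 289.0 60.0
0.3 66 a -0.249 -0.197 b 0.034 0.082 px 282.0 47.0
0.35 24 a -0.246 -0.229 b 0.033 0.047 px 275.0 19.0
0.4 37 a -0.244 -0.228 b 0.032 0.05 px 274.0 12.0
```

```bash
python3 - <<'E'
from h import *
from plant import manip
c=np.array([.6252,-.0388]); u=np.array([-.247,-.969]); v=np.array([.969,-.247]); P=[]
for n in ('top','scene','wrist'):
    cc,im,d,W2=snap(manip,n); P.append(W2[d>0])
    if n=='scene': cv2.imwrite('pics/s2.png',cv2.resize(im[20:220,200:420,::-1],None,fx=3,fy=3))
P=np.concatenate(P); P=P[(P[:,2]>.13)&(P[:,2]<.45)]; D=P[:,:2]-c; a=D@u; b=D@v
for lo,hi in ((.13,.2),(.2,.45)):
  print(lo,hi,'cols b -80..100')
  for i in range(-26,-8):
    print('%4d'%(i*10),' '.join('%4d'%(1000*P[m][:,2].min()) if (m:=(abs(a-i*.01)<.005)&(abs(b-j*.01)<.005)&(P[:,2]>lo)&(P[:,2]<hi)).sum()>1 else '   .' for j in range(-8,11)))
E
```

```text
0.13 0.2 cols b -80..100
-260  135  137  147  177  174    .  190  190  189  169    .    .    .    .    .  198    .    .    .
-250    .    .  173  174  173  177  175  175  174  189    .  183  148    .    .    .    .    .    .
-240    .    .    .    .  182    .    .  183    .  167    .    .  130  135    .  193    .    .    .
-230    .    .    .    .    .  187    .    .    .  167  168    .  130    .    .    .    .    .    .
-220    .    .    .    .    .    .    .    .    .  168  168  170  168  174    .  163    .    .    .
-210    .    .    .    .    .    .    .    .    .    .  165  165  163  164  166  158    .    .    .
-200    .    .    .    .    .    .    .    .    .    .    .    .  189    .    .    .  179    .    .
-190    .    .    .    .    .    .    .    .    .    .    .    .  187    .  185  188    .    .    .
-180    .    .    .    .    .    .    .    .    .    .    .    .  188  185  184  197    .    .    .
-170    .    .    .    .    .    .    .    .    .    .    .    .    .    .    .    .    .    .    .
-160    .    .    .    .    .    .    .    .    .    .    .    .    .    . 
[... 1849 characters left out ...]

-150    .    .    .    .    .    .    .    .    .    .    .    .    .    .    .    .    .    .    .
-140    .    .    .    .    .    .    .    .    .    .    .    .    .    .    .    .    .    .    .
-130    .    .    .    .    .    .    .    .    .    .    .    .    .    .    .    .    .    .    .
-120    .    .    .    .    .    .    .    .    .    .    .    .    .    .    .    .    .    .    .
-110    .    .    .    .    .    .    .    .    .    .    .    .    .    .    .    .    .    .  222
-100    .    .    .    .    .    .    .    .    .    .    .    .    .    .    .    .    .    .  200
 -90    .    .    .    .    .    .    .    .    .    .    .    .    .    .    .    .    .    .  201
```

View pics/s2.png

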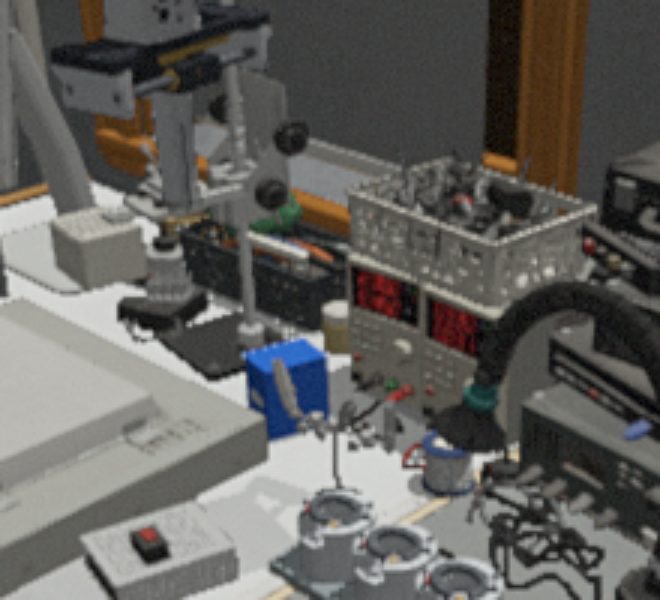

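```bash
cat >> h.py <<'E'
c0=np.array([.6252,-.0388]); u0=np.array([-.247,-.969]); v0=np.array([.969,-.247])
def tilt(th):
    s,k=np.sin(np.deg2rad(th)),np.cos(np.deg2rad(th)); m=-u0
    y=np.array([m[0]*k,m[1]*k,s]); z=np.array([m[0]*s,m[1]*s,-k]); y/=np.linalg.norm(y); z/=np.linalg.norm(z)
    return R.from_matrix(np.stack([np.cross(y,z),y,z],1))
def ab(a,b,z): return [*(c0+u0*a+v0*b),z]
E
python3 - <<'E'
from h import *
from plant import manip
o=manip.observe(); print(o['ee_pos'],o['joint_pos'])
for p in (o['ee_pos'],ab(-.117,.008,.25),ab(-.117,.008,.068)): print(rel(o,p,tilt(20)))
E
```

```text
[ 0.47906505 -0.04996954  0.29852067] [-2.21675521e-01 -6.51935110e-02  1.34188106e+00 -5.19576635e-05
  1.86476374e+00 -3.99905685e-01]
([0.0, 0.0, 0.0], [-17.76, 11.43, -64.79])
([0.0882, 0.2016, 0.0485], [-17.76, 11.43, -64.79])
([0.0882, 0.2016, 0.2305], [-17.76, 11.43, -64.79])
```

Call:
send_rows(motion=[0, 0, 0, -2.54, 1.63, -9.26, 0, 0, 0, 0, -5.07, 3.27, -18.5, 0, 0, 0, 0, -7.6, 4.9, -27.8, 0, 0, 0, 0, -10.1, 6.5, -37, 0, 0, 0, 0, -12.7, 8.2, -46.3, 0, 0, 0, 0, -15.2, 9.8, -55.5, 0, 0, 0, 0, -17.76, 11.43, -64.79, 0, 0.0221, 0.0504, 0.0121, -17.76, 11.43, -64.79, 0, 0.0441, 0.1008, 0.0243, -17.76, 11.43, -64.79, 0, 0.0662, 0.1512, 0.0364, -17.76, 11.43, -64.79, 0, 0.0882, 0.2016, 0.0485, -17.76, 11.43, -64.79, 0, 0.0882, 0.2016, 0.0485, -17.76, 11.43, -64.79, 0, 0.0882, 0.2016, 0.0485, -17.76, 11.43, -64.79, 0, 0.0882, 0.2016, 0.0485, -17.76, 11.43, -64.79, 0, 0.0882, 0.2016, 0.0485, -17.76, 11.43, -64.79, 0])

```text
clock: 26.5
ee_pos: [0.6615, 0.0721, 0.2516]
ee_rot: [0.38, 3.026, 0.533]
contact_force: [0.1, 0.4, 0.1]
opening: 0.004
grasp_force: 0.0
```

```bash
python3 - <<'E'
from h import *
from plant import manip
cc,im,d,W=snap(manip,'wrist')
o=manip.observe(); print(o['ee_pos'],o['contact_force'],o['joint_pos'])
b=cv2.cvtColor(im,cv2.COLOR_RGB2HSV); m=(b[...,0]>105)&(b[...,0]<125)&(b[...,1]>150)&(W[...,2]>.074)&(W[...,2]<.086)&(W[...,0]<.75)&(W[...,0]>.5)
P=W[m]; print('tub',len(P),cv2.minAreaRect((P[:,:2]*1000).astype(np.float32)) if len(P) else 0)
for p in (ab(-.117,.008,.068),ab(-.05,.008,.068)): print(rel(o,p,tilt(20)))
E
```

```text
[0.66154359 0.0721469  0.25137985] [-0.15604782  0.70469899  0.07672033] [-0.15896525  0.27142263  1.10897117  0.35123813  1.71673106 -1.42049952]
tub 3608 ((641.57080078125, 25.81704330444336), (50.5045280456543, 68.51671600341797), 75.4172134399414)
([0.0002, -0.0622, 0.1725], [-0.0, 0.12, 0.01])
([0.0001, -0.1252, 0.1496], [-0.0, 0.12, 0.01])
```

Call:
send_rows(motion=[0, -0.016, 0.044, 0, 0, 0, 0, 0, -0.032, 0.088, 0, 0, 0, 0, 0, -0.047, 0.13, 0, 0, 0, 0, 0, -0.057, 0.158, 0, 0, 0, 0, 0, -0.0622, 0.1725, 0, 0, 0, 0, 0, -0.0622, 0.1725, 0, 0, 0, 0, 0, -0.0622, 0.1725, 0, 0, 0, 0])

```text
clock: 27.42
ee_pos: [0.6632, 0.0733, 0.0688]
ee_rot: [0.378, 3.025, 0.534]
contact_force: [-0.2, -0.7, 0.5]
opening: 0.011
grasp_force: 0.0
```

Call:
send_rows(motion=[0, -0.006, -0.002, 0, 0, 0, 0, 0, -0.012, -0.0044, 0, 0, 0, 0, 0, -0.018, -0.0066, 0, 0, 0, 0, 0, -0.024, -0.0087, 0, 0, 0, 0, 0, -0.03, -0.0109, 0, 0, 0, 0, 0, -0.036, -0.0131, 0, 0, 0, 0, 0, -0.042, -0.0153, 0, 0, 0, 0, 0, -0.048, -0.0175, 0, 0, 0, 0, 0, -0.054, -0.0197, 0, 0, 0, 0, 0, -0.059, -0.0215, 0, 0, 0, 0, 0, -0.064, -0.0233, 0, 0, 0, 0, 0, -0.064, -0.0233, 0, 0, 0, 0, 0, -0.064, -0.0233, 0, 0, 0, 0, 0, -0.064, -0.0233, 0, 0, 0, 0])

```text
clock: 29.18
ee_pos: [0.6452, 0.0077, 0.0666]
ee_rot: [0.379, 3.029, 0.534]
contact_force: [0.3, 0.4, 0.2]
opening: 0.007
grasp_force: 0.0
```

```bash
python3 - <<'E'
from h import *
from plant import manip
o=manip.observe(); print(o['ee_pos'],o['contact_force'])
cc,im,d,W=snap(manip,'top'); b=cv2.cvtColor(im,cv2.COLOR_RGB2HSV)
m=(b[...,0]>105)&(b[...,0]<125)&(b[...,1]>150)&(abs(W[...,0]-.63)<.08)&(abs(W[...,1])<.13)
P=W[m]; print(len(P),np.percentile(P[:,2],[5,50,95]),P.min(0),P.max(0))
E
```

```text
[0.64521351 0.00771011 0.06661777] [0.27016588 0.42654329 0.20132698]
650 [0.00102426 0.00629576 0.17314103] [ 0.57496587 -0.12436601 -0.00185673] [0.64133028 0.00325925 0.43583991]
```

Call:
send_rows(motion=[0, 0.018, -0.05, 0, 0, 0, 0, 0, 0.04, -0.11, 0, 0, 0, 0, 0, 0.0616, -0.169, 0, 0, 0, 0, 0, 0.072, -0.197, 0, 0, 0, 0, 0, 0.0787, -0.216, 0, 0, 0, 0, 0, 0.0787, -0.216, 0, 0, 0, 0])

```text
clock: 29.98
ee_pos: [0.6459, 0.0076, 0.299]
ee_rot: [0.377, 3.024, 0.532]
contact_force: [0.3, -0.4, -0.8]
opening: 0.007
grasp_force: 0.0
```

```bash
python3 - <<'E'
from h import *
from plant import manip
o=manip.observe(); print(o['ee_pos'])
for p in ([.45,-.16,.30],): print(rel(o,p,down(-1.2)))
E
```

```text
[0.64590177 0.00762283 0.29896098]
([0.1486, -0.1974, -0.0737], [17.06, -13.2, 76.17])
```

Call:
send_rows(motion=[0.0186, -0.0247, -0.0092, 2.13, -1.65, 9.5, 30, 0.037, -0.049, -0.018, 4.27, -3.3, 19, 30, 0.056, -0.074, -0.028, 6.4, -4.95, 28.6, 30, 0.074, -0.099, -0.037, 8.5, -6.6, 38, 30, 0.093, -0.123, -0.046, 10.7, -8.25, 47.6, 30, 0.111, -0.148, -0.055, 12.8, -9.9, 57.1, 30, 0.13, -0.173, -0.064, 14.9, -11.55, 66.6, 30, 0.1486, -0.1974, -0.0737, 17.06, -13.2, 76.17, 30, 0.1486, -0.1974, -0.0737, 17.06, -13.2, 76.17, 30, 0.1486, -0.1974, -0.0737, 17.06, -13.2, 76.17, 30, 0.1486, -0.1974, -0.0737, 17.06, -13.2, 76.17, 30, 0.1486, -0.1974, -0.0737, 17.06, -13.2, 76.17, 30])

```text
clock: 31.48
ee_pos: [0.4497, -0.1596, 0.298]
ee_rot: [-2.24, -2.196, 0.004]
contact_force: [0.4, 0.4, -0.8]
opening: 0.299
grasp_force: 0.0
```

```bash
python3 - <<'E'
from h import *
from plant import manip
o=manip.observe(); print(o['ee_pos'],o['ee_rot'],o['opening'])
cc,im,d,W=snap(manip,'wrist'); cv2.imwrite('pics/w8.png',im[:,:,::-1]); np.savez('pics/w8.npz',im=im,d=d,W=W)
b=cv2.cvtColor(im,cv2.COLOR_RGB2HSV)
m=(b[...,0]>105)&(b[...,0]<125)&(b[...,1]>150)&(abs(W[...,0]-.63)<.08)&(abs(W[...,1])<.13)&(W[...,2]>.045)&(W[...,2]<.06)
P=W[m]; print('rim',len(P),np.median(P[:,2]),cv2.minAreaRect((P[:,:2]*1000).astype(np.float32)))
for x,y in [(.4962,-.2035),(.4948,-.2755),(.4933,-.3475)]: print(bore(W,im,x,y))
E
```

```text
[ 0.44965755 -0.15960325  0.29798702] [-2.24021511 -2.19611194  0.00358585] 0.29894674254386167
rim 560 0.051789108553979175 ((624.3042602539062, -41.45600509643555), (79.4072494506836, 70.11878967285156), 76.145263671875)
[(80, 38, [0.0581, 0.0702]), (100, 32, [0.0685, 0.0714]), (120, 27, [0.0701, 0.0722]), (140, 25, [0.07, 0.0716]), (160, 27, [0.0515, 0.0708]), (180, 27, [0.0689, 0.0702])]Traceback (most recent call last):
  File "<stdin>", line 8, in <module>
  File "h.py", line 29, in bore
    return [(lo,len(W[(r>.017)&(r<.023)&(a>lo)&(a<lo+20)]),np.percentile(W[(r>.017)&(r<.023)&(a>lo)&(a<lo+20)][:,2],[20,80]).round(4).tolist()) for lo in range(80,200,20)]
                                                           ~~~~~~~~~~~~~^^^^^^^^^^^^^^^^^^^^^^^^^^^^^^^^^^^^^^^^^^^^^^^^^^^^
    return _quantile_unchecked(
        a, q, axis, out, overwrite_input, method, keepdims, weights)
    return _ureduce(a,
                    func=_quantile_ureduce_func,
    ...<5 lines>...
                    overwrite_input=overwrite_input,
                    method=method)
    r = func(a, **kwargs)
    result = _quantile(arr,
                       quantiles=q,
    ...<2 lines>...
                       out=out,
                       weights=wgt)
    slices_having_nans = np.isnan(arr[-1, ...])
                                  ~~~^^^^^^^^^
IndexError: index -1 is out of bounds for axis 0 with size 0
```

View pics/w8.png

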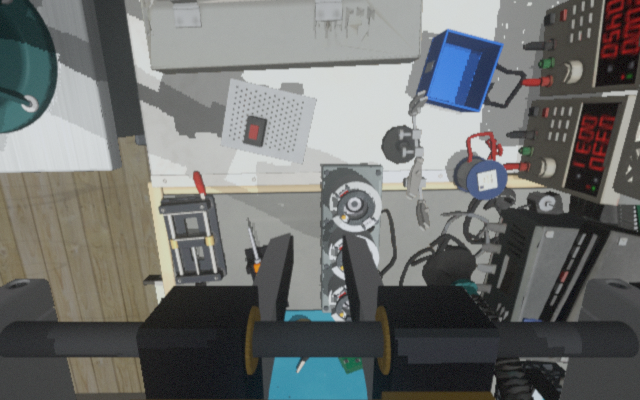

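```bash
python3 - <<'E'
from h import *
from plant import manip
o=manip.observe()
for p in ([.4762,-.2031,.10],[.4762,-.2031,.049]): print(rel(o,p,down(-1.17)))
E
```

```text
([-0.0431, 0.0284, 0.1979], [-0.27, -0.08, 0.02])
([-0.0432, 0.0286, 0.2489], [-0.27, -0.08, 0.02])
```

Call:
send_rows(motion=[-0.0215, 0.014, 0.05, -0.27, 0, 0, 21, -0.0431, 0.0284, 0.1, -0.27, 0, 0, 21, -0.0431, 0.0284, 0.15, -0.27, 0, 0, 21, -0.0431, 0.0284, 0.18, -0.27, 0, 0, 21, -0.0431, 0.0284, 0.198, -0.27, 0, 0, 21, -0.0431, 0.0284, 0.198, -0.27, 0, 0, 21, -0.0431, 0.0284, 0.198, -0.27, 0, 0, 21, -0.0431, 0.0284, 0.198, -0.27, 0, 0, 21, -0.0431, 0.0284, 0.198, -0.27, 0, 0, 21, -0.0431, 0.0284, 0.198, -0.27, 0, 0, 21, -0.0431, 0.0284, 0.198, -0.27, 0, 0, 21, -0.0431, 0.0284, 0.198, -0.27, 0, 0, 21])

```text
clock: 33.02
ee_pos: [0.4758, -0.2034, 0.1001]
ee_rot: [-2.245, -2.197, -0.001]
contact_force: [-0.4, 0.7, -0.1]
opening: 0.212
grasp_force: 0.0
```

```bash
python3 - <<'E'
from h import *
from plant import manip
cc,im,d,W=snap(manip,'wrist');o=manip.observe(); print(o['ee_pos'],o['opening'])
for p in ([.4762,-.2031,.049],): print(rel(o,p,down(-1.17)))
# slot edges & ring end near seat1
x0,y0=.4962,-.2035; X=(W[...,0]-x0)*1; Y=W[...,1]-y0
for xx in (-.031,-.029,-.027):
    m=(abs(X-xx)<.0015)&(abs(Y)<.02); q=W[m]; lo=q[q[:,2]<.053]; 
    if len(lo): print('slot at',xx,'y',lo[:,1].min().round(4),lo[:,1].max().round(4),'mid',((lo[:,1].min()+lo[:,1].max())/2).round(4))
m=(abs(Y)<.005)&(X<-.008)&(X>-.03)&(W[...,2]>.06);q=W[m];print(len(q),q[:,0].min() if len(q) else 0,q[:,0].max() if len(q) else 0,np.median(q[:,2]) if len(q) else 0)
E
```

```text
[ 0.47585883 -0.20345195  0.10007314] 0.20797325701864328
([0.0003, 0.0003, 0.0511], [0.01, -0.06, -0.05])
slot at -0.031 y -0.2189 -0.1837 mid -0.2013
slot at -0.029 y -0.219 -0.1842 mid -0.2016
slot at -0.027 y -0.2185 -0.1837 mid -0.2011
647 0.4716810452570973 0.4870466683356016 0.15922674970500794
```

Call:
send_rows(motion=[0.0003, 0.0003, 0.01, 0, 0, 0, 21, 0.0003, 0.0003, 0.02, 0, 0, 0, 21, 0.0003, 0.0003, 0.03, 0, 0, 0, 21, 0.0003, 0.0003, 0.037, 0, 0, 0, 21, 0.0003, 0.0003, 0.043, 0, 0, 0, 21, 0.0003, 0.0003, 0.0475, 0, 0, 0, 21, 0.0003, 0.0003, 0.0505, 0, 0, 0, 21, 0.0003, 0.0003, 0.0505, 0, 0, 0, 21, 0.0003, 0.0003, 0.0505, 0, 0, 0, 21], squeeze=40)

```text
clock: 34.2
ee_pos: [0.4764, -0.2032, 0.0499]
ee_rot: [-2.245, -2.198, -0.002]
contact_force: [-0.2, -0.2, 0.2]
opening: 0.209
grasp_force: 0.0
```

No contact. Close, then lift slowly.

Call:
send_rows(motion=[0, 0, 0, 0, 0, 0, 0, 0, 0, 0, 0, 0, 0, 0, 0, 0, 0, 0, 0, 0, 0, 0, 0, 0, 0, 0, 0, 0, 0, 0, 0, 0, 0, 0, 0, 0, 0, -0.003, 0, 0, 0, 0, 0, 0, -0.007, 0, 0, 0, 0, 0, 0, -0.012, 0, 0, 0, 0, 0, 0, -0.018, 0, 0, 0, 0, 0, 0, -0.025, 0, 0, 0, 0, 0, 0, -0.035, 0, 0, 0, 0, 0, 0, -0.05, 0, 0, 0, 0, 0, 0, -0.07, 0, 0, 0, 0, 0, 0, -0.1, 0, 0, 0, 0, 0, 0, -0.14, 0, 0, 0, 0, 0, 0, -0.16, 0, 0, 0, 0, 0, 0, -0.16, 0, 0, 0, 0], squeeze=50)

```text
clock: 36.33
ee_pos: [0.4773, -0.2039, 0.2127]
ee_rot: [2.242, 2.194, 0.004]
contact_force: [-0.5, -0.3, -0.4]
opening: 0.076
grasp_force: 50.4
```

```bash
python3 - <<'E'
from h import *
from plant import manip
cc,im,d,W=snap(manip,'wrist');o=manip.observe(); print(o['ee_pos'],o['opening'],o['grasp_force'])
cv2.imwrite('pics/w9.png',im[...,::-1])
print(rel(o,[.6243,-.0415,.22],down(76)), rel(o,[.6243,-.0415,.22],down(-104)))
E
```

```text
[ 0.47649611 -0.20348412  0.21069923] 0.07448234683831834 50.3934602339206
([0.1651, 0.1443, -0.009], [0.1, 0.08, -77.22]) ([0.1651, 0.1443, -0.009], [0.09, -0.11, 102.78])
```

View pics/w9.png

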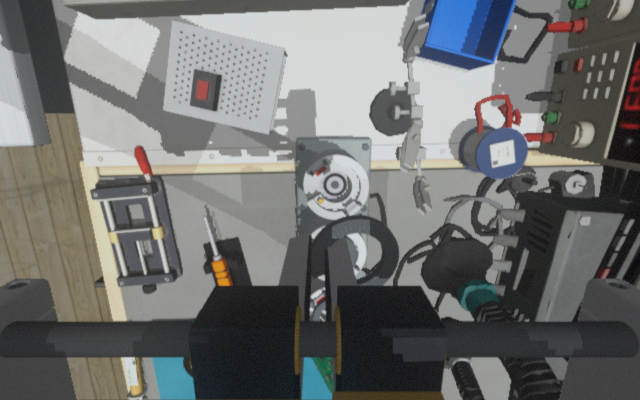

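```bash
python3 - <<'E'
from h import *
from plant import manip
o=manip.observe(); print(o['joint_pos'])
print(rel(o,[.629,-.052,.20],down(100)))
E
```

```text
[-5.13707486e-01  1.35538291e-02  1.43740309e+00  9.60978052e-04
  1.68878666e+00 -4.92223293e-01]
([0.1547, 0.1492, 0.011], [0.08, 0.11, -101.22])
```

Call:
send_rows(motion=[0.0155, 0.0149, 0, 0, 0, -10.1, 0, 0.031, 0.0298, 0, 0, 0, -20.2, 0, 0.0464, 0.0448, 0, 0, 0, -30.4, 0, 0.062, 0.0597, 0, 0, 0, -40.5, 0, 0.0774, 0.0746, 0, 0, 0, -50.6, 0, 0.0928, 0.0895, 0, 0, 0, -60.7, 0, 0.1083, 0.1044, 0, 0, 0, -70.9, 0, 0.1238, 0.1194, 0, 0, 0, -81, 0, 0.1392, 0.1343, 0, 0, 0, -91.1, 0, 0.1547, 0.1492, 0, 0, 0, -101.2, 0, 0.1547, 0.1492, 0, 0, 0, -101.2, 0, 0.1547, 0.1492, 0, 0, 0, -101.2, 0, 0.1547, 0.1492, 0, 0, 0, -101.2, 0, 0.1547, 0.1492, 0, 0, 0, -101.2, 0])

```text
clock: 38.12
ee_pos: [0.6283, -0.0524, 0.21]
ee_rot: [-0.271, 3.13, 0.001]
contact_force: [-0.6, 0.9, 0.1]
opening: 0.071
grasp_force: 50.4
```

```bash
cat >> h.py <<'E'
def tubfit(im,W,lo=.045,hi=.06):
    b=cv2.cvtColor(im,cv2.COLOR_RGB2HSV)
    m=(b[...,0]>105)&(b[...,0]<125)&(b[...,1]>150)&(abs(W[...,0]-.62)<.12)&(abs(W[...,1]+.03)<.11)&(W[...,2]>lo)&(W[...,2]<hi)
    P=W[m]; return len(P),cv2.minAreaRect((P[:,:2]*1000).astype(np.float32)) if len(P)>9 else None
E
python3 - <<'E'
from h import *
from plant import manip
cc,im,d,W=snap(manip,'wrist');o=manip.observe(); print(o['ee_pos'],o['opening'],o['grasp_force'])
print(tubfit(im,W))
R0=R.from_rotvec(o['ee_rot']);T=R0.inv().apply((W.reshape(-1,3)-o['ee_pos'])).reshape(W.shape)
m=(abs(T[...,2]+.018)<.02)&(T[...,0]>-.01)&(T[...,0]<.06)&(abs(T[...,1])<.07); P=T[m];print('ring tool',len(P),P.min(0) if len(P) else 0,P.max(0) if len(P) else 0)
print(rel(o,[.629,-.052,.04],down(100)))
E
```

```text
[ 0.62834774 -0.05232008  0.20999031] 0.07434153497137881 50.39398337433948
(467, ((624.5961303710938, -41.09285354614258), (77.98770904541016, 69.88191223144531), 74.67411041259766))
ring tool 3719 [-0.0099989  -0.01595034 -0.03796404] [ 0.02561726  0.0431956  -0.00023279]
([-0.0006, 0.0001, 0.17], [0.05, 0.03, -0.1])
```

Call:
send_rows(motion=[-0.0006, 0, 0.05, 0, 0, 0, 0, -0.0006, 0, 0.1, 0, 0, 0, 0, -0.0006, 0, 0.14, 0, 0, 0, 0, -0.0006, 0, 0.16, 0, 0, 0, 0, -0.0006, 0, 0.17, 0, 0, 0, 0, -0.0006, 0, 0.17, 0, 0, 0, 0, -0.0006, 0, 0.17, 0, 0, 0, 0, -0.0006, 0, 0.17, 0, 0, 0, 18, -0.0006, 0, 0.17, 0, 0, 0, 18, -0.0006, 0, 0.17, 0, 0, 0, 18, -0.0006, 0, 0.16, 0, 0, 0, 18, -0.0006, 0, 0.12, 0, 0, 0, 18, -0.0006, 0, 0.06, 0, 0, 0, 18, -0.0006, 0, 0, 0, 0, 0, 18, -0.0006, 0, 0, 0, 0, 0, 18])

```text
clock: 40.05
ee_pos: [0.6323, -0.0522, 0.2187]
ee_rot: [-0.272, 3.115, -0.005]
contact_force: [0.2, 0.1, 0.2]
opening: 0.182
grasp_force: 0.0
```

```bash
python3 - <<'E'
from h import *
from plant import manip
cc,im,d,W=snap(manip,'wrist');o=manip.observe(); print(o['ee_pos'],o['opening'],o['grasp_force'])
print(tubfit(im,W)); np.savez('pics/w10.npz',im=im,W=W)
g=cv2.cvtColor(im,cv2.COLOR_RGB2HSV)
m=(np.hypot(W[...,0]-.6245,W[...,1]+.041)<.033)&(W[...,2]<.03); print('inside',m.sum(),np.percentile(W[m][:,2],[5,25,50,75,95]).round(4),'nonblue',(m&(g[...,1]<100)).sum())
print(rel(o,[.4748,-.2751,.21],down(-1.17)))
E
```

```text
[ 0.63083851 -0.05193734  0.2144635 ] 0.18255838819557432 0.0
(464, ((623.9644165039062, -40.88072204589844), (77.79769134521484, 68.08052825927734), 75.3641128540039))
inside 2296 [0.002  0.0029 0.0036 0.0074 0.009 ] nonblue 619
([0.1924, -0.1927, 0.0033], [0.34, 0.43, 101.15])
```

Call:
send_rows(motion=[0.019, -0.019, 0, 0, 0, 10.1, 18, 0.038, -0.0385, 0, 0, 0, 20.2, 18, 0.058, -0.058, 0, 0, 0, 30.4, 18, 0.077, -0.077, 0, 0, 0, 40.5, 21, 0.096, -0.096, 0, 0, 0, 50.6, 21, 0.115, -0.116, 0, 0, 0, 60.7, 21, 0.135, -0.135, 0, 0, 0, 70.9, 21, 0.154, -0.154, 0, 0, 0, 81, 21, 0.173, -0.173, 0, 0, 0, 91.1, 21, 0.1924, -0.191, 0.02, 0, 0, 101.2, 21, 0.1924, -0.191, 0.06, 0, 0, 101.2, 21, 0.1924, -0.191, 0.09, 0, 0, 101.2, 21, 0.1924, -0.191, 0.11, 0, 0, 101.2, 21, 0.1924, -0.191, 0.11, 0, 0, 101.2, 21, 0.1924, -0.191, 0.11, 0, 0, 101.2, 21, 0.1924, -0.191, 0.11, 0, 0, 101.2, 21, 0.1924, -0.191, 0.11, 0, 0, 101.2, 21, 0.1924, -0.191, 0.11, 0, 0, 101.2, 21])

```text
clock: 42.35
ee_pos: [0.4731, -0.2732, 0.1001]
ee_rot: [2.245, 2.197, 0.002]
contact_force: [-0.1, -0.0, -0.5]
opening: 0.207
grasp_force: 0.0
```

```bash
python3 - <<'E'
from h import *
from plant import manip
cc,im,d,W=snap(manip,'top')
o=manip.observe(); print(o['ee_pos'],o['opening'])
print(rel(o,[.4748,-.2751,.0495],down(-1.17)))
print(bore(W,im,.4933,-.3475))
E
```

```text
[ 0.47302525 -0.27311456  0.09993102] 0.2079083327628918
([-0.002, 0.0018, 0.0504], [0.04, -0.04, -0.05])Traceback (most recent call last):
  File "<stdin>", line 6, in <module>
  File "h.py", line 29, in bore
    return [(lo,len(W[(r>.017)&(r<.023)&(a>lo)&(a<lo+20)]),np.percentile(W[(r>.017)&(r<.023)&(a>lo)&(a<lo+20)][:,2],[20,80]).round(4).tolist()) for lo in range(80,200,20)]
                                                           ~~~~~~~~~~~~~^^^^^^^^^^^^^^^^^^^^^^^^^^^^^^^^^^^^^^^^^^^^^^^^^^^^
    return _quantile_unchecked(
        a, q, axis, out, overwrite_input, method, keepdims, weights)
    return _ureduce(a,
                    func=_quantile_ureduce_func,
    ...<5 lines>...
                    overwrite_input=overwrite_input,
                    method=method)
    r = func(a, **kwargs)
    result = _quantile(arr,
                       quantiles=q,
    ...<2 lines>...
                       out=out,
                       weights=wgt)
    slices_having_nans = np.isnan(arr[-1, ...])
                                  ~~~^^^^^^^^^
IndexError: index -1 is out of bounds for axis 0 with size 0
```

Call:
send_rows(motion=[-0.002, 0.0018, 0.005, 0, 0, 0, 21, -0.002, 0.0018, 0.015, 0, 0, 0, 21, -0.002, 0.0018, 0.024, 0, 0, 0, 21, -0.002, 0.0018, 0.032, 0, 0, 0, 21, -0.002, 0.0018, 0.039, 0, 0, 0, 21, -0.002, 0.0018, 0.045, 0, 0, 0, 21, -0.002, 0.0018, 0.0505, 0, 0, 0, 21, -0.002, 0.0018, 0.0505, 0, 0, 0, 21, -0.002, 0.0018, 0.0505, 0, 0, 0, 21])

```text
clock: 43.52
ee_pos: [0.4748, -0.2751, 0.0493]
ee_rot: [-2.245, -2.198, -0.001]
contact_force: [0.3, 0.6, -0.4]
opening: 0.209
grasp_force: 0.0
```

Call:
send_rows(motion=[0, 0, 0, 0, 0, 0, 0, 0, 0, 0, 0, 0, 0, 0, 0, 0, 0, 0, 0, 0, 0, 0, 0, 0, 0, 0, 0, 0, 0, 0, 0, 0, 0, 0, 0, 0, 0, -0.003, 0, 0, 0, 0, 0, 0, -0.007, 0, 0, 0, 0, 0, 0, -0.012, 0, 0, 0, 0, 0, 0, -0.018, 0, 0, 0, 0, 0, 0, -0.025, 0, 0, 0, 0, 0, 0, -0.035, 0, 0, 0, 0, 0, 0, -0.05, 0, 0, 0, 0, 0, 0, -0.07, 0, 0, 0, 0, 0, 0, -0.1, 0, 0, 0, 0, 0, 0, -0.14, 0, 0, 0, 0, 0, 0, -0.16, 0, 0, 0, 0, 0, 0, -0.16, 0, 0, 0, 0], squeeze=50)

```text
clock: 45.65
ee_pos: [0.4756, -0.2759, 0.2123]
ee_rot: [2.241, 2.194, 0.003]
contact_force: [-0.6, -0.1, -0.5]
opening: 0.076
grasp_force: 50.4
```

```bash
cat >> h.py <<'E'
def held(o,W):
    R0=R.from_rotvec(o['ee_rot']);T=R0.inv().apply((W.reshape(-1,3)-o['ee_pos'])).reshape(W.shape)
    m=(abs(T[...,2]+.018)<.02)&(T[...,0]>-.01)&(T[...,0]<.06)&(T[...,1]>.02)&(T[...,1]<.07); P=T[m]
    print('held',len(P),P.min(0) if len(P) else 0,P.max(0) if len(P) else 0)
E
python3 - <<'E'
from h import *
from plant import manip
cc,im,d,W=snap(manip,'wrist');o=manip.observe(); print(o['ee_pos'],o['opening'],o['grasp_force']); held(o,W)
print(rel(o,[.629,-.052,.21],down(100)))
E
```

```text
[ 0.47491054 -0.2754281   0.21017426] 0.07873569517708941 50.388839556780596
held 1252 [-0.00999956  0.02004415 -0.02371193] [ 0.02446576  0.04374377 -0.01189856]
([0.2267, 0.1493, 0.0004], [0.07, 0.11, -101.22])
```

Call:
send_rows(motion=[0.0227, 0.0149, 0, 0, 0, -10.1, 0, 0.0453, 0.0298, 0, 0, 0, -20.2, 0, 0.068, 0.0448, 0, 0, 0, -30.4, 0, 0.0907, 0.0597, 0, 0, 0, -40.5, 0, 0.1134, 0.0746, 0, 0, 0, -50.6, 0, 0.136, 0.0895, 0, 0, 0, -60.7, 0, 0.1587, 0.1044, 0, 0, 0, -70.9, 0, 0.1814, 0.1194, 0, 0, 0, -81, 0, 0.204, 0.1343, 0, 0, 0, -91.1, 0, 0.2267, 0.1493, 0, 0, 0, -101.2, 0, 0.2267, 0.1493, 0, 0, 0, -101.2, 0, 0.2267, 0.1493, 0, 0, 0, -101.2, 0, 0.2267, 0.1493, 0, 0, 0, -101.2, 0, 0.2267, 0.1493, 0, 0, 0, -101.2, 0])

```text
clock: 47.45
ee_pos: [0.6283, -0.0525, 0.2094]
ee_rot: [-0.27, 3.13, 0.001]
contact_force: [0.6, -0.5, -0.2]
opening: 0.076
grasp_force: 50.4
```

```bash
python3 - <<'E'
from h import *
from plant import manip
cc,im,d,W=snap(manip,'wrist');o=manip.observe(); print(o['ee_pos'],o['opening'],o['grasp_force']);held(o,W)
print(tubfit(im,W))
print(rel(o,[.629,-.052,.04],down(100)))
E
```

```text
[ 0.62842194 -0.05240845  0.20948369] 0.07668361279662911 50.389327867914204
held 1277 [-0.00997739  0.02004955 -0.02145144] [ 0.02534476  0.04316276 -0.00884989]
(455, ((624.8373413085938, -41.17422866821289), (78.11598205566406, 69.98497772216797), 75.14048767089844))
([-0.0006, 0.0002, 0.1695], [0.05, 0.03, -0.1])
```

Call:
send_rows(motion=[-0.0006, 0, 0.05, 0, 0, 0, 0, -0.0006, 0, 0.1, 0, 0, 0, 0, -0.0006, 0, 0.14, 0, 0, 0, 0, -0.0006, 0, 0.16, 0, 0, 0, 0, -0.0006, 0, 0.169, 0, 0, 0, 0, -0.0006, 0, 0.169, 0, 0, 0, 0, -0.0006, 0, 0.169, 0, 0, 0, 0, -0.0006, 0, 0.169, 0, 0, 0, 18, -0.0006, 0, 0.169, 0, 0, 0, 18, -0.0006, 0, 0.169, 0, 0, 0, 18, -0.0006, 0, 0.16, 0, 0, 0, 18, -0.0006, 0, 0.12, 0, 0, 0, 18, -0.0006, 0, 0.06, 0, 0, 0, 18, -0.0006, 0, 0, 0, 0, 0, 18, -0.0006, 0, 0, 0, 0, 0, 18])

```text
clock: 49.38
ee_pos: [0.6324, -0.0521, 0.2182]
ee_rot: [-0.272, 3.115, -0.004]
contact_force: [-0.2, -0.2, 0.8]
opening: 0.178
grasp_force: 0.0
```

```bash
python3 - <<'E'
from h import *
from plant import manip
cc,im,d,W=snap(manip,'wrist');o=manip.observe(); print(o['ee_pos'],o['opening'],o['grasp_force']);held(o,W)
print(tubfit(im,W)); g=cv2.cvtColor(im,cv2.COLOR_RGB2HSV)
m=(np.hypot(W[...,0]-.6245,W[...,1]+.041)<.033)&(W[...,2]<.03); print('inside',m.sum(),np.percentile(W[m][:,2],[5,25,50,75,95,99]).round(4),'nonblue',(m&(g[...,1]<100)).sum())
o['ee_pos']=np.array([.6289,-.0523,.2095]); o['ee_rot']=down(100).as_rotvec()
print(rel(o,[.4733,-.3471,.10],down(-1.17)))
E
```

```text
[ 0.63089233 -0.05184807  0.21389515] 0.18127353489898107 0.0
held 0 0 0
(440, ((624.0299072265625, -40.842872619628906), (77.90721893310547, 67.8570785522461), 75.45679473876953))
inside 2305 [0.002  0.0029 0.0037 0.0124 0.014  0.0171] nonblue 695
([0.2044, -0.2633, 0.1095], [-0.0, -0.0, 101.17])
```

Call:
send_rows(motion=[0.02, -0.026, 0, 0, 0, 10.1, 18, 0.041, -0.053, 0, 0, 0, 20.2, 18, 0.061, -0.079, 0, 0, 0, 30.4, 18, 0.082, -0.105, 0, 0, 0, 40.5, 21, 0.102, -0.132, 0, 0, 0, 50.6, 21, 0.123, -0.158, 0, 0, 0, 60.7, 21, 0.143, -0.184, 0, 0, 0, 70.9, 21, 0.164, -0.21, 0, 0, 0, 81, 21, 0.184, -0.237, 0, 0, 0, 91.1, 21, 0.2044, -0.2633, 0.02, 0, 0, 101.2, 21, 0.2044, -0.2633, 0.06, 0, 0, 101.2, 21, 0.2044, -0.2633, 0.09, 0, 0, 101.2, 21, 0.2044, -0.2633, 0.1095, 0, 0, 101.2, 21, 0.2044, -0.2633, 0.1095, 0, 0, 101.2, 21, 0.2044, -0.2633, 0.1095, 0, 0, 101.2, 21, 0.2044, -0.2633, 0.1095, 0, 0, 101.2, 21, 0.2044, -0.2633, 0.1095, 0, 0, 101.2, 21, 0.2044, -0.2633, 0.1095, 0, 0, 101.2, 21])

```text
clock: 51.68
ee_pos: [0.4739, -0.3464, 0.1001]
ee_rot: [2.245, 2.197, 0.001]
contact_force: [0.5, -0.2, 0.2]
opening: 0.21
grasp_force: 0.0
```

```bash
python3 - <<'E'
from h import *
from plant import manip
o=manip.observe(); print(o['ee_pos'],o['opening'])
print(rel(o,[.4733,-.3471,.0495],down(-1.17)))
E
```

```text
[ 0.47385633 -0.34639247  0.10007573] 0.2103364819579566
([-0.0007, -0.0006, 0.0506], [0.06, -0.02, -0.05])
```

Call:
send_rows(motion=[-0.0007, -0.0005, 0.005, 0, 0, 0, 21, -0.0007, -0.0005, 0.015, 0, 0, 0, 21, -0.0007, -0.0005, 0.024, 0, 0, 0, 21, -0.0007, -0.0005, 0.032, 0, 0, 0, 21, -0.0007, -0.0005, 0.039, 0, 0, 0, 21, -0.0007, -0.0005, 0.045, 0, 0, 0, 21, -0.0007, -0.0005, 0.0505, 0, 0, 0, 21, -0.0007, -0.0005, 0.0505, 0, 0, 0, 21, -0.0007, -0.0005, 0.0505, 0, 0, 0, 21])

```text
clock: 52.8
ee_pos: [0.4733, -0.347, 0.0492]
ee_rot: [-2.245, -2.198, -0.001]
contact_force: [-0.1, -0.2, 0.3]
opening: 0.213
grasp_force: 0.0
```

Call:
send_rows(motion=[0, 0, 0, 0, 0, 0, 0, 0, 0, 0, 0, 0, 0, 0, 0, 0, 0, 0, 0, 0, 0, 0, 0, 0, 0, 0, 0, 0, 0, 0, 0, 0, 0, 0, 0, 0, 0, -0.003, 0, 0, 0, 0, 0, 0, -0.007, 0, 0, 0, 0, 0, 0, -0.012, 0, 0, 0, 0, 0, 0, -0.018, 0, 0, 0, 0, 0, 0, -0.025, 0, 0, 0, 0, 0, 0, -0.035, 0, 0, 0, 0, 0, 0, -0.05, 0, 0, 0, 0, 0, 0, -0.07, 0, 0, 0, 0, 0, 0, -0.1, 0, 0, 0, 0, 0, 0, -0.14, 0, 0, 0, 0, 0, 0, -0.16, 0, 0, 0, 0, 0, 0, -0.16, 0, 0, 0, 0], squeeze=50)

```text
clock: 54.92
ee_pos: [0.474, -0.3479, 0.2124]
ee_rot: [2.241, 2.194, 0.002]
contact_force: [0.6, 0.0, -0.1]
opening: 0.077
grasp_force: 50.4
```

```bash
python3 - <<'E'
from h import *
from plant import manip
cc,im,d,W=snap(manip,'wrist');o=manip.observe(); print(o['ee_pos'],o['opening'],o['grasp_force']); held(o,W)
print(rel(o,[.629,-.052,.21],down(100)))
E
```

```text
[ 0.47338792 -0.34729754  0.21019741] 0.07486733532121762 50.37496855052595
held 1251 [-0.00998644  0.02001406 -0.0248973 ] [ 0.02413176  0.04358025 -0.01213485]
([0.2985, 0.1493, 0.0003], [0.06, 0.12, -101.22])
```

Call:
send_rows(motion=[0.04, 0, 0, 0, 0, 0, 0, 0.0718, 0, 0, 0, 0, 0, 0, 0.0945, 0.0149, 0, 0, 0, -10.1, 0, 0.1171, 0.0298, 0, 0, 0, -20.2, 0, 0.1398, 0.0448, 0, 0, 0, -30.4, 0, 0.1625, 0.0597, 0, 0, 0, -40.5, 0, 0.1852, 0.0746, 0, 0, 0, -50.6, 0, 0.2078, 0.0895, 0, 0, 0, -60.7, 0, 0.2305, 0.1044, 0, 0, 0, -70.9, 0, 0.2532, 0.1194, 0, 0, 0, -81, 0, 0.2758, 0.1343, 0, 0, 0, -91.1, 0, 0.2985, 0.1493, 0, 0, 0, -101.2, 0, 0.2985, 0.1493, 0, 0, 0, -101.2, 0, 0.2985, 0.1493, 0, 0, 0, -101.2, 0, 0.2985, 0.1493, 0, 0, 0, -101.2, 0, 0.2985, 0.1493, 0, 0, 0, -101.2, 0])

```text
clock: 56.98
ee_pos: [0.6284, -0.0526, 0.2094]
ee_rot: [-0.271, 3.13, 0.001]
contact_force: [0.8, 0.5, 0.1]
opening: 0.076
grasp_force: 50.4
```

```bash
python3 - <<'E'
from h import *
from plant import manip
cc,im,d,W=snap(manip,'wrist');o=manip.observe(); print(o['ee_pos'],o['opening'],o['grasp_force']);held(o,W)
print(tubfit(im,W))
print(rel(o,[.629,-.052,.04],down(100)))
E
```

```text
[ 0.62842984 -0.05250004  0.20947633] 0.07596817418458235 50.37538595273816
held 1278 [-0.00997429  0.02006417 -0.02158027] [ 0.02537083  0.04324591 -0.00902372]
(444, ((624.7734375, -40.90682601928711), (78.0828857421875, 69.51712036132812), 75.46339416503906))
([-0.0006, 0.0003, 0.1695], [0.05, 0.03, -0.11])
```

After release, rise and move back over the rest to check the pick.

Call:
send_rows(motion=[-0.0006, 0, 0.05, 0, 0, 0, 0, -0.0006, 0, 0.1, 0, 0, 0, 0, -0.0006, 0, 0.14, 0, 0, 0, 0, -0.0006, 0, 0.16, 0, 0, 0, 0, -0.0006, 0, 0.168, 0, 0, 0, 0, -0.0006, 0, 0.168, 0, 0, 0, 0, -0.0006, 0, 0.168, 0, 0, 0, 0, -0.0006, 0, 0.168, 0, 0, 0, 18, -0.0006, 0, 0.168, 0, 0, 0, 18, -0.0006, 0, 0.168, 0, 0, 0, 18, -0.0006, 0, 0.16, 0, 0, 0, 18, -0.0006, 0, 0.12, 0, 0, 0, 18, -0.0006, 0, 0.06, 0, 0, 0, 18, -0.0006, 0, 0, 0, 0, 0, 18, -0.0006, 0, 0, 0, 0, 0, 18])

```text
clock: 58.9
ee_pos: [0.6324, -0.0522, 0.2181]
ee_rot: [-0.272, 3.115, -0.004]
contact_force: [0.0, 0.2, -0.9]
opening: 0.176
grasp_force: 0.0
```

```bash
python3 - <<'E'
from h import *
from plant import manip
cc,im,d,W=snap(manip,'wrist');o=manip.observe(); print(o['ee_pos'],o['opening'],o['grasp_force']);held(o,W)
print(tubfit(im,W)); g=cv2.cvtColor(im,cv2.COLOR_RGB2HSV)
m=(np.hypot(W[...,0]-.6245,W[...,1]+.041)<.033)&(W[...,2]<.035); print('inside',m.sum(),np.percentile(W[m][:,2],[5,25,50,75,95,99]).round(4),'nonblue',(m&(g[...,1]<100)).sum())
cv2.imwrite('pics/w11.png',im[...,::-1])
o['ee_pos']=np.array([.6289,-.0523,.2095]); o['ee_rot']=down(100).as_rotvec()
print(rel(o,[.42,-.30,.30],down(10)))
E
```

```text
[ 0.63090075 -0.05190904  0.21380368] 0.17640361690576215 0.0
held 0 0 0
(420, ((624.0758056640625, -40.86305236816406), (77.85310363769531, 67.99960327148438), 75.46125793457031))
inside 2333 [0.002  0.0029 0.0037 0.0174 0.019  0.0209] nonblue 747
([0.2487, -0.2077, -0.0905], [-0.0, -0.0, 90.0])
```

Call:
send_rows(motion=[0.025, -0.021, -0.01, 0, 0, 10, 18, 0.05, -0.042, -0.02, 0, 0, 20, 18, 0.075, -0.062, -0.03, 0, 0, 30, 18, 0.1, -0.083, -0.04, 0, 0, 40, 21, 0.124, -0.104, -0.05, 0, 0, 50, 21, 0.149, -0.125, -0.06, 0, 0, 60, 21, 0.174, -0.145, -0.07, 0, 0, 70, 21, 0.2, -0.166, -0.08, 0, 0, 80, 21, 0.2487, -0.2077, -0.09, 0, 0, 90, 21, 0.2487, -0.2077, -0.09, 0, 0, 90, 21, 0.2487, -0.2077, -0.09, 0, 0, 90, 21, 0.2487, -0.2077, -0.09, 0, 0, 90, 21])

```text
clock: 60.45
ee_pos: [0.4209, -0.2982, 0.2978]
ee_rot: [-2.015, -2.407, -0.002]
contact_force: [-0.8, 0.0, 1.0]
opening: 0.209
grasp_force: 0.0
```

```bash
python3 - <<'E'
from h import *
from plant import manip
cc,im,d,W=snap(manip,'wrist')
def pk(im,W):
    h=cv2.cvtColor(im,cv2.COLOR_RGB2HSV)
    o=((h[...,0]<20)&(h[...,1]>160)&(h[...,2]>100)&(W[...,2]>.015)&(W[...,2]<.06)&(W[...,1]<-.2)&(W[...,0]<.45)&(W[...,0]>.3))
    P=W[o]; A=np.c_[P[:,:2]-P[:,:2].mean(0),np.ones(len(P))]; s=np.linalg.lstsq(A,P[:,2],rcond=None)[0]
    print(len(P),cv2.minAreaRect((P[:,:2]*1000).astype(np.float32)),np.median(P[:,2]),'slope',s)
pk(im,W); c2,i2,d2,W2=snap(manip,'top'); pk(i2,W2); print(tubfit(im,W),tubfit(i2,W2))
cv2.imwrite('pics/fin.png',np.vstack([cv2.resize(im[:260,100:,::-1],(540,260)),cv2.resize(i2[110:310,190:450,::-1],(429,330)) [:, :].copy() if 0 else cv2.copyMakeBorder(cv2.resize(i2[110:310,190:450,::-1],(429,330)),0,0,0,111,cv2.BORDER_CONSTANT)]))
E
```

```text
558 ((364.6624755859375, -333.72113037109375), (13.94102668762207, 78.84679412841797), 10.39150333404541) 0.03387338985229081 slope [-0.07067467 -0.01525055  0.03367654]
83 ((359.8428955078125, -312.85699462890625), (13.9533109664917, 31.786251068115234), 7.2698469161987305) 0.035962267328382064 slope [0.18312124 0.03062256 0.0353182 ]
(300, ((621.86181640625, -76.11897277832031), (75.69992065429688, 32.285621643066406), 11.27617359161377)) (184, ((624.7135009765625, -42.415733337402344), (78.04708862304688, 70.99639129638672), 75.41199493408203))
```

View pics/fin.png

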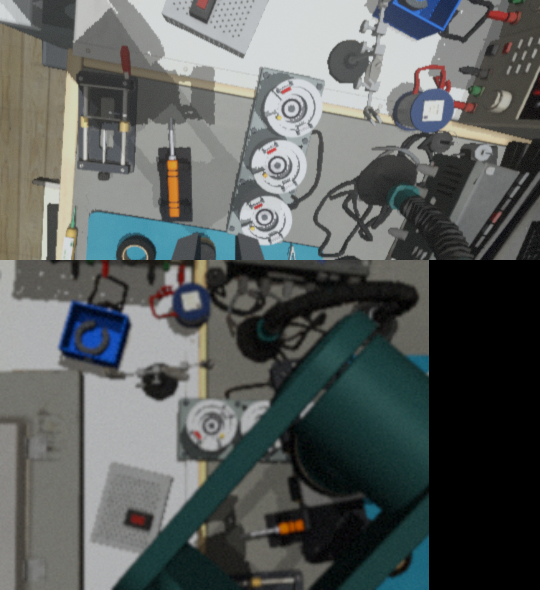

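The final picture shows the pick level in its rest, all three rings stacked in the upright tub, and the bores empty. I'm handing it in.

```bash
python3 -c "
from plant import manip
print(manip.finish_job())"
```

```text
the job is handed in; nothing more can be done
None
```

The job is done and handed in at about 60 s: all three rings were lifted onto their keepers with the pick and then put in the upright tub by hand, the pick lies level in its rest, and the reel and the pot were not knocked over.

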